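Buzz a visitor in at the door-entry phone and hang up

TASK

A visitor is waiting at the street door and the call is still open: on the door-entry phone, push the green door-release button inside its guard ring fully in, hold it there for about two seconds so the door can be opened, and let it spring back out. Then end the call: hang the handset that lies on the desk up in the sloping cradle, either way round, set down gently and fully home in both cups so that it holds the small white cradle switch down. Leave the console at the tilt it is set to (its stiff hinge gives way if it is pushed hard) and disturb nothing else on the desk.

Things in the scene. Friction and masses are not known exactly. Their poses are not given: they have to be found in the camera images.
- stand: Dark foot and neck of the door-entry phone, fixed where it stands; foot 170 x 150 mm. Origin: centre of the foot's underside on the desk; x to the back of the phone, y to its left, z up. The console's hinge axis runs along y, 90 mm above the origin.
- console (a joint): Tilt of the light grey console on its friction hinge, rad: 0 is level, larger raises its far (+x) edge, so that its face looks up and towards the robot. About 1 N m makes it slip: more than about 14 N on the button or 10 N at one end of the cradle turns it.
- console_top (a point): Middle of the console's far (upper) edge at face height. The console is 236 mm (up the slope, its x) by 170 mm (its y) and its face lies 34 mm from the hinge axis, square to it. Axes as cradle.
- cradle (a point): Middle of the handset cradle on the console's left half, midway between its two cups, level with their floors (10 mm above the face, 44 mm from the hinge axis). x up the slope, y left, z out of the face. Each cup spans 66 to 107 mm from here along x, 52 mm wide between 15 mm high cheeks that flare out above; 215 mm between the end lips (16 mm high). Between the cups the sides are open.
- button_top (a point): Centre of the top of the green door-release button, 30 mm across, low on the console's right half (62 mm down the slope, 40 mm right of its middle; 8.5 mm above the face when out). It moves with the button; z out of the face. A dark guard ring round it, 44 mm across inside at its rim, stands 1.5 mm higher than the button when out.
- door_button (a joint): Travel of the green door-release button, m: 0 out, 0.006 fully in; about 2 N to start it, 6 N fully in. Its spring pushes it back out.
- cradle_switch (a joint): Travel of the small white cradle switch (12 x 20 mm) in the upper cup, 90 mm up the slope from cradle, m: 0 out, standing 5 mm above the cup's floor; 0.005 when a seated handset holds it down level with the floor. 0.3 N presses it: the handset's own weight is enough.
- handset: Black telephone handset without cord, 208 x 44 x 36 mm, about 0.16 kg, lying on the desk with the ear and mouth pieces down. Origin: centre of its underside; x along its length, y across, z up out of its back. Grasp it across y near the middle from above. It hangs with its underside on the cup floors and its x along the cradle's x, either end up.
- mouse_near: Black computer mouse, 63 x 124 x 41 mm, behind the work; leave alone.
- cast_white: Flat white plaster cast of a shoe sole, 353 x 198 x 12 mm, on the right; leave alone.
- tester: Black portable tester, 109 x 181 x 50 mm, on the left; leave alone.
- tape_roll: Roll of brown tape, 96 mm across, 48 mm high; leave alone.
- stapler: Blue stapler, 36 x 140 x 43 mm; leave alone.

How it is judged:
On the way, in this order (a step that is already met when the one before it is completed fails the run):
1. the door-release button is held fully in for a second while the cradle switch is still out (the call is open) (value of joint door_button above 0.0052 m and value of joint cradle_switch below 0.001 m), for 1 s.
2. the button has sprung back out, before the handset is hung up (value of joint each of door_button, cradle_switch below 0.001 m), for 0.1 s.
At the end, for the whole second after the job is handed in: The handset rests in the cradle: origin within 7 mm of cradle, long axis (either way round) and back within 4 degrees of the cradle's, cradle switch at least 3.8 mm down; the button is out (under 1 mm in); the console's upper edge is within 6 mm (3 degrees) of where it stood (value of joint door_button below 0.001 m and value of joint cradle_switch above 0.0038 m and distance between handset and cradle below 0.007 m and angle between the x axis of handset and the x axis of cradle, either way round below 0.07 rad and angle between the z axis of handset and the z axis of cradle, either way round below 0.07 rad and linear speed of handset below 0.01 m/s and distance of console_top from where it was at the start of the episode below 0.006 m); the robot touches nothing.
It fails at once if the handset is dropped into the cradle (touches the console at over 0.5 m/s) or rammed against it (over 60 N) ((contact force between handset and console above 0.5 N and linear speed of handset above 0.5 m/s) or contact force between handset and console above 60 N).
It fails at once if another thing on the desk is moved by more than 30 mm (distance of any of mouse_near, cast_white, tester, tape_roll, stapler from where it was at the start of the episode above 0.03 m).
It also fails if it takes over 64 s, if anything falls off the work surface, if the arm or the gripper's body presses on something with over 40 N, if the wrist force passes 120 N, or if a joint passes its speed limit or range.

ROBOT

A 6-joint arm with a two-finger parallel gripper is mounted at the origin on a cart in front of the work surface, level with it; the furniture and walls round the work are solid. World frame = base frame: x ahead of the robot, y to its left, z up, the work surface at z = 0. Lengths are in m, angles in rad, forces in N, time in s.
With the tool pointing down it reaches from about 0.35 to 0.975 m from the base axis. Payload 17.4 kg.
Tool frame: the origin (TCP) lies where the fingers leave the gripper's body, on its centre line; the fingertips stand 73 mm ahead of it and the grasp point (between the pads) lies 54 mm ahead of it; x points along the fingers, y is the direction in which the jaws open and shut, and the axes are right-handed (so a half turn about x gives the same grasp; the last joint's range is limited). The gripper opens to 85 mm and grips with 20 to 120 N. Pads are 22 mm wide; open, the fingers measure 114 mm over their backs; the gripper's body (76 mm by 85 mm) begins 54 mm behind the grasp point. The pads swing forward as they close: fully open they stand 13 mm farther back than shut.
Start: joints at [1.102, 0.116, 1.442, -0, 1.584, -0.038], TCP at [0.282, 0.613, 0.304] pointing down, gripper open.
Joint ranges: [-2.83, 2.83], [-0.83, 2.19], [0.07, 2.5], [-1.14, 4.28], [0.01, 3], [-2.97, 2.97]. Speed limits (rad/s): [1.89, 1.89, 2.22, 3.14, 3.14, 3.14].

INTERFACE

Orientations are given as a unit quaternion [w, x, y, z].
In Python, from station import r gives the robot as it stands.
- The arm moves only by the shell command python3 -m pendant 'ROWS' [FORCE]. ROWS is JSON, a list of rows, each a list of 7 numbers: the shift along the tool's x, y, z normalised to -1 to 1, where 1 is 3 cm, then the turn, a rotation vector about the tool's x, y, z normalised to -1 to 1, where 1 is 0.08 rad, then the finger opening in mm, from 0 to 85.4. In form: [[tx, ty, tz, wx, wy, wz, jaw], ...]. A call has 1 to 20 rows; each row shifts and turns the commanded pose from where the row before left it, along the tool's axes as they then stand; what a row does not reach is not made up. A row lasts 1/8 s, in which the tool goes at most 62.5 mm and 10.7 degrees, less where a joint would pass 70% of its speed; a pose out of reach is approached as far as the arm can. A call with a number of a shift or a turn outside -1 to 1 is refused whole. A call with a gripper value outside its range is refused whole. The fingers move at their own pace and stop on an object; FORCE is the grip in N (left out, the last holds). Time passes only in rows, so rows that do not move let the fingers close. It gives the time, the measured TCP pose, the force and the opening at its end, in the units of the state.
- r.get_obs(): the state, without advancing time (a new reading comes with each control period).
- r.capture(name): name is "scene" or "top" or "wrist"; returns (picture, depth): 400x640x3 uint8, red, green, blue; 400x640 float32, m along the optical axis (not along the pixel's ray), 0 where there is no reading.
- r.camera_params(name): a dict with "fx", "fy", "cx", "cy" (pixels), "pose" (4x4, takes a point from camera to world coordinates). Camera axes: x right, y down, z forward; pixel columns grow to the right and rows downward; lengths in m; the calibration is good to about 2 mm. The wrist camera is an equidistant fisheye: a pixel r from the principal point sees the ray r / f radians off the axis. A picture is of the moment at which its call begins: read the wrist's pose just before it. camera_params takes no time and is no camera call; for the wrist camera it gives the pose at the moment of the call.
- r.job_done(): hands the job in, once; it reports no verdict.
The state is a dict: "t": time; "joint_positions": joint angles; "joint_velocities": joint speeds; "tau": joint torques, N m; "ee_pos": TCP position; "eef_rot": TCP orientation; "force": force on the tool from outside, world axes, zero at the start; "ft_torque": the same for the moment, N m; "grip_width": finger opening in m.
Only numpy, scipy, OpenCV 4.12 (cv2) and the standard library are available. Lean on these libraries where they do the work, as an engineer would, in place of code of your own. Each camera call takes 0.05 s, during which the arm holds its last target.

## Working session

There is one attempt and no reset: what is moved stays moved. The work goes in short steps, Python scripts to look and compute and a shell command to move; the robot and the scene stay as the last step left them, time stands still between calls to the robot, and variables do not carry over. Pictures are saved under pics/ and viewed, and the job is handed in when it is done.

```bash
ls; mkdir -p pics; python3 - <<'E'
from station import r
import cv2
print(r.get_obs())
for n in ("scene","top","wrist"):
    p=r.camera_params(n); print(n,p)
    im,d=r.capture(n); cv2.imwrite(f"pics/{n}0.png",im[:,:,::-1])
    import numpy as np; np.save(f"pics/{n}0.npy",d)
E
```

```text
pics
{'t': 0.0, 'joint_positions': array([ 1.10218759e+00,  1.16486324e-01,  1.44225963e+00, -2.41100700e-05,
        1.58401177e+00, -3.77768788e-02]), 'joint_velocities': array([-0.00077307,  0.00046138,  0.0001827 ,  0.00125529,  0.00031424,
       -0.000269  ]), 'tau': array([ 4.51295113e-03, -7.31990290e+01, -6.32502437e+01,  2.80501345e-04,
        5.96446189e-03,  1.44077740e-05]), 'ee_pos': array([0.28184813, 0.6132221 , 0.3031654 ]), 'eef_rot': array([ 0.69066876,  0.1507459 ,  0.69085862, -0.15154773]), 'force': array([ 0.35913946, -0.51250707, -0.62275346]), 'ft_torque': array([-0.03571701, -0.06701772,  0.0600891 ]), 'grip_width': 0.08539126966965795}
scene {'fx': 467.1221782464903, 'fy': 467.1221782464903, 'cx': 320.2994813214632, 'cy': 202.11311308853655, 'pose': array([[-0.71919149, -0.46657444,  0.51485133, -0.31566017],
       [-0.69475236,  0.49260623, -0.52407849,  0.91581113],
       [-0.00909734, -0.73460697, -0.6784319 ,  1.26419793],
       [ 0.        ,  0.        ,  0.        ,  1.        ]])}
top {'fx': 403.157005308758, 'fy': 403.157005308758, 'cx': 313.3518899158894, 'cy': 198.0803542370488, 'pose': array([[ 0.01735516, -0.98047041,  0.19589939,  0.30184582],
       [-0.99962975, -0.0211216 , -0.01715354,  0.01452968],
       [ 0.02095625, -0.19552916, -0.98047396,  1.5236678 ],
       [ 0.        ,  0.        ,  0.        ,  1.        ]])}
wrist {'fx': 309.70691628693146, 'fy': 309.70691628693146, 'cx': 323.2392066118279, 'cy': 196.2323978000994, 'pose': array([[ 0.41734149,  0.87098075,  0.25926553,  0.21520337],
       [ 0.90874915, -0.3996719 , -0.12015556,  0.64499104],
       [-0.00103203,  0.28575323, -0.95830268,  0.3748468 ],
       [ 0.        ,  0.        ,  0.        ,  1.        ]])}
```

View pics/scene0.png

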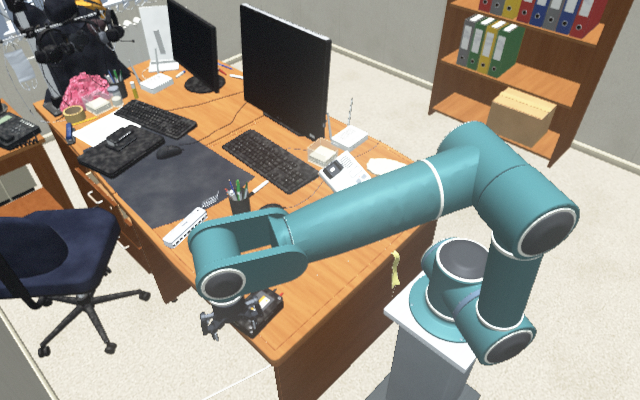

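View pics/top0.png

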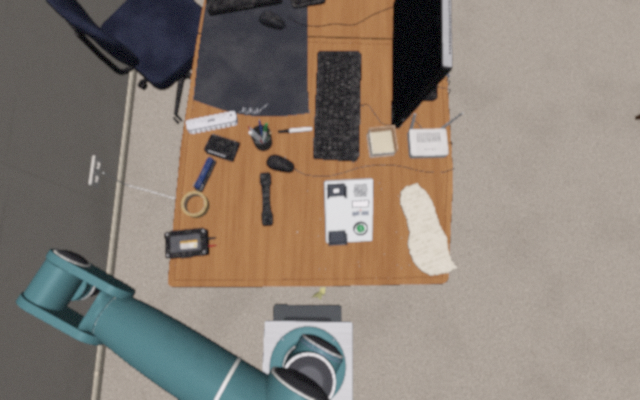

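View pics/wrist0.png

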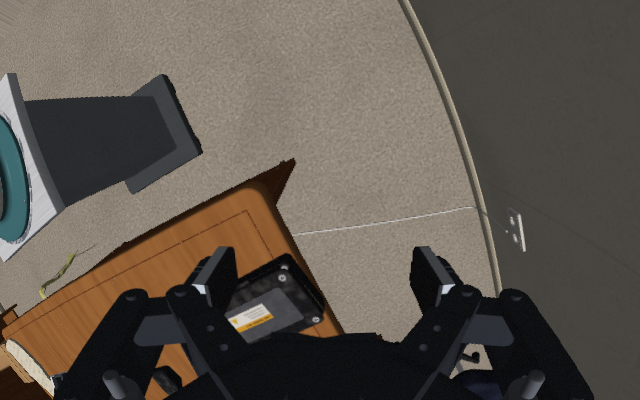

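The top view shows the console around (348,211), with the cradle on its left half and the green button at (360,229). The handset is at (266,199), the roll at (194,204), the mouse at (281,163) and the stapler at (205,174). I'll enlarge it and measure.

```bash
cat > h.py <<'E'
import numpy as np, cv2
from station import r
from scipy.spatial.transform import Rotation as R
def pt(P,d,u,v):
    z=d
    return (P['pose']@np.array([(u-P['cx'])/P['fx']*z,(v-P['cy'])/P['fy']*z,z,1]))[:3]
def cloud(P,d):
    v,u=np.mgrid[0:400,0:640]
    c=np.stack([(u-P['cx'])/P['fx']*d,(v-P['cy'])/P['fy']*d,d],-1)
    return c@P['pose'][:3,:3].T+P['pose'][:3,3]
E
python3 - <<'E'
from h import *
d=np.load('pics/top0.npy');P=r.camera_params('top');C=cloud(P,d)
im=cv2.imread('pics/top0.png')
cv2.imwrite('pics/topcrop.png',cv2.resize(im[140:260,240:400],None,fx=5,fy=5,interpolation=cv2.INTER_CUBIC))
# handset
m=np.zeros((400,640),bool);m[168:230,255:278]=1
dark=im.max(2)<70
s=m&(C[...,2]>0.012)
Q=C[s];print(len(Q),Q.min(0),Q.max(0))
(c,sz,a)=cv2.minAreaRect(Q[:,:2].astype(np.float32));print(c,sz,a)
for x in np.arange(Q[:,0].min(),Q[:,0].max(),.02):
    q=Q[(Q[:,0]>=x)&(Q[:,0]<x+.02)];print(x.round(3),q[:,1].mean().round(4),np.ptp(q[:,1]).round(3),np.percentile(q[:,2],90).round(4))
# console
m=np.zeros((400,640),bool);m[182:240,328:372]=1
s=m&(im.min(2)>150)&(C[...,2]>.05)
Q=C[s];A=np.c_[Q[:,:2],np.ones(len(Q))]
for i in range(5):
    k,*_=np.linalg.lstsq(A,Q[:,2],rcond=None);e=Q[:,2]-A@k;kk=abs(e)<.004;Q=Q[kk];A=A[kk]
n=np.array([-k[0],-k[1],1]);n/=np.linalg.norm(n);print(k,n,len(Q),np.degrees(np.arccos(n[2])),'yaw',np.arctan2(-n[1],-n[0]))
for u,v in [(325,180),(373,179),(324,243),(372,242),(360,229)]:
    print(u,v,C[v,u])
E
```

```text
565 [0.30184582 0.01452968 0.01202823] [0.71843295 0.19419359 1.5236678 ]
(0.4994211196899414, 0.12463751435279846) (0.4397677481174469, 0.10603383928537369) 15.574702262878418
0.302 0.0145 0.0 1.5237<stdin>:12: RuntimeWarning: Mean of empty slice.
  ret = ret.dtype.type(ret / rcount)
Traceback (most recent call last):
ValueError: zero-size array to reduction operation maximum which has no identity
```

View pics/topcrop.png

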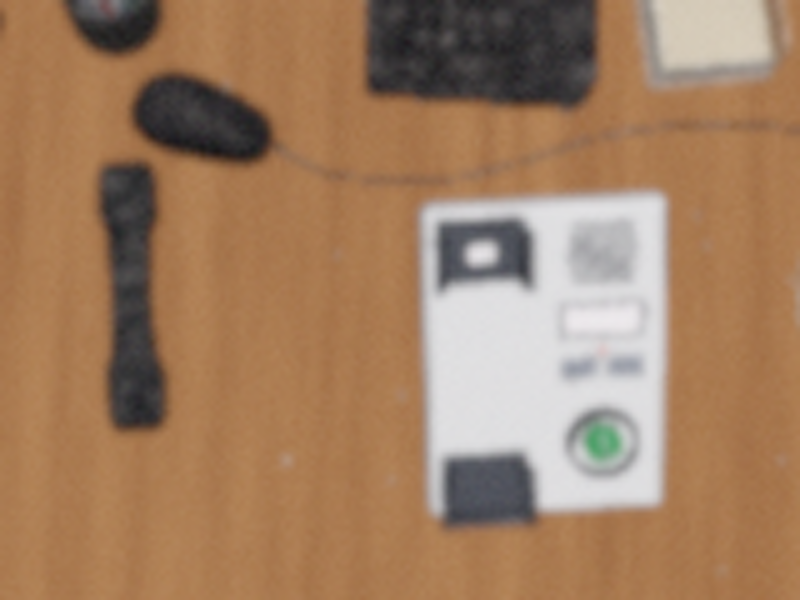

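The crop shows the handset running from (128,165) to (137,428), the console corners near (422,203), (666,193), (430,515) and (663,507), and the button at (602,441). Pixels with no depth reading have to be filtered out.

```bash
cat > m.py <<'E'
from h import *
d=np.load('pics/top0.npy');P=r.camera_params('top');C=cloud(P,d);ok=(d>0)
im=cv2.imread('pics/top0.png')
m=np.zeros((400,640),bool);m[168:230,255:278]=1
s=m&ok&(C[...,2]>0.010)&(C[...,2]<.08)
Q=C[s];print(len(Q),Q.min(0),Q.max(0), (m&~ok).sum())
desk=C[m&ok&(im[...,2]>120)];print('desk z',np.median(desk[:,2]),desk[:,2].std())
s2=m&(im.max(2)<75)
v,u=np.nonzero(s2)
# dark mask project onto z=.02
def ray(u,v,z):
    dr=np.stack([(u-P['cx'])/P['fx'],(v-P['cy'])/P['fy'],np.ones(len(u))],-1)@P['pose'][:3,:3].T
    o=P['pose'][:3,3];return o+dr*((z-o[2])/dr[:,2])[:,None]
W=ray(u,v,.025);(c,sz,a)=cv2.minAreaRect(W[:,:2].astype(np.float32));print('handset',c,sz,a,W.mean(0))
for q in (Q,):
    (c,sz,a)=cv2.minAreaRect(q[:,:2].astype(np.float32));print('depth hs',c,sz,a,np.median(q,0))
for x in np.arange(W[:,0].min(),W[:,0].max(),.02):
    q=W[(W[:,0]>=x)&(W[:,0]<x+.02)];qq=Q[(Q[:,0]>=x)&(Q[:,0]<x+.02)];print(x.round(3),q[:,1].mean().round(4),np.ptp(q[:,1]).round(3),np.median(qq[:,2]).round(4) if len(qq) else None)
m=np.zeros((400,640),bool);m[178:246,320:376]=1
s=m&(im.min(2)>150)&ok&(C[...,2]>.05)
Q=C[s];A=np.c_[Q[:,:2],np.ones(len(Q))]
for i in range(6):
    k,*_=np.linalg.lstsq(A,Q[:,2],rcond=None);e=Q[:,2]-A@k;kk=abs(e)<max(.004,2*e.std());Q=Q[kk];A=A[kk]
n=np.array([-k[0],-k[1],1]);n/=np.linalg.norm(n);print(k,n,len(Q),e.std(),'tilt',np.degrees(np.arccos(n[2])),'yaw',np.arctan2(-n[1],-n[0]))
o=P['pose'][:3,3]
def onplane(u,v,off=0):
    dr=P['pose'][:3,:3]@np.array([(u-P['cx'])/P['fx'],(v-P['cy'])/P['fy'],1]);p0=np.array([0,0,k[2]])+n*off
    return o+dr*(n@(p0-o))/(n@dr)
L=[onplane(240+(x+.5)/5-.5,140+(y+.5)/5-.5) for x,y in [(422,203),(666,193),(663,507),(430,515)]]
L=np.array(L);print(L,'edges',[np.linalg.norm(L[i]-L[i-1]) for i in range(4)])
print('button',onplane(240+602/5-.4,140+441/5-.4,.0085))
ctr=L.mean(0);print('ctr',ctr)
E
python3 m.py
```

```text
562 [0.4919721  0.12975785 0.0100213 ] [0.71843295 0.19419359 0.04304532] 5
desk z 5.430395148586786e-05 0.004863291111750169
handset (0.6084701418876648, 0.16585391759872437) (0.0569237545132637, 0.21980467438697815) 85.87678527832031 [0.59556822 0.16647392 0.025     ]
depth hs (0.6054344177246094, 0.16707976162433624) (0.06308761984109879, 0.22665368020534515) 87.01048278808594 [0.59271484 0.1663055  0.03073778]
0.499 0.1601 0.03 0.0268
0.519 0.1617 0.034 0.0286
0.539 0.1637 0.031 0.0322
0.559 0.1664 0.023 0.0344
0.579 0.1676 0.02 0.0363
0.599 0.1693 0.02 0.0359
0.619 0.1713 0.023 0.0331
0.639 0.172 0.034 0.0311
0.659 0.1736 0.035 0.0281
0.679 0.1718 0.027 0.0254
0.699 0.138 0.019 0.0197
[ 0.61703242  0.04378749 -0.20354511] [-0.52474998 -0.0372387   0.8504415 ] 2000 0.0025581608584370054 tilt 31.740278343619682 yaw 0.07084589023664782
[[ 0.63247497 -0.04422148  0.1847761 ]
 [ 0.64345264 -0.21179053  0.18421225]
 [ 0.43994761 -0.2282111   0.05792404]
 [ 0.43072149 -0.05835411  0.05966883]] edges [np.float64(0.2378151076329766), np.float64(0.1679291951411537), np.float64(0.24006799871248777), np.float64(0.17011631512378436)]
button [ 0.48252071 -0.17872171  0.09635484]
ctr [ 0.53664918 -0.13564431  0.12164531]
```

```bash
cat >> h.py <<'E'
def qR(q): return R.from_quat([q[1],q[2],q[3],q[0]])
def goal(tx,ty): # tool x dir, approx tool y
    x=np.array(tx,float);x/=np.linalg.norm(x);y=np.array(ty,float);y-=x*(x@y);y/=np.linalg.norm(y)
    return R.from_matrix(np.c_[x,y,np.cross(x,y)])
def plan(p,Rg,o=None):
    """print rotation units then shift units (after rotation), tool axes"""
    o=o or r.get_obs();R0=qR(o['eef_rot'])
    rv=(R0.inv()*Rg).as_rotvec();print('turn units',(rv/.08).round(2),'shift units after turn',(Rg.inv().apply(np.array(p)-o['ee_pos'])/.03).round(3),'shift before',(R0.inv().apply(np.array(p)-o['ee_pos'])/.03).round(3))
def st():
    o=r.get_obs();print('t',round(o['t'],2),'p',o['ee_pos'].round(4),'q',o['joint_positions'].round(3),'F',o['force'].round(2),'w',round(o['grip_width'],4))
    print(qR(o['eef_rot']).as_matrix().round(4).tolist())
yaw=.075;t=np.radians(31.7)
cx=np.array([np.cos(t)*np.cos(yaw),np.cos(t)*np.sin(yaw),np.sin(t)]);cy=np.array([-np.sin(yaw),np.cos(yaw),0]);cn=np.cross(cx,cy)
ctr=np.array([.5366,-.1356,.1216])
btn=ctr-.062*cx-.04*cy+.0085*cn
E
python3 - <<'E'
from h import *
st()
o=r.get_obs();P=r.camera_params('wrist')['pose'];R0=qR(o['eef_rot']).as_matrix()
print('cam in tool',R0.T@(P[:3,3]-o['ee_pos']),(R0.T@P[:3,:3]).round(3))
for s in (1,-1):
    Rg=goal(-cn,s*cy);p=btn+cn*(.073+.10);print(s,p);plan(p,Rg)
E
```

```text
t 0.15 p [0.2818 0.6133 0.3034] q [ 1.102  0.116  1.442  0.     1.584 -0.038] F [ 0.87  0.44 -0.14] w 0.0854
[[-0.0004, 0.4176, 0.9086], [-0.0007, 0.9086, -0.4176], [-1.0, -0.0008, -0.0]]
cam in tool [-0.07158039  0.00095673 -0.07380267] [[ 0.    -0.286  0.958]
 [ 1.     0.     0.   ]
 [-0.     0.958  0.286]]
1 [ 0.3918902  -0.1865864   0.24344297]
turn units [-6.16 -6.77  1.76] shift units after turn [  2.572 -26.861   0.363] shift before [  2.016 -22.692  14.467]
-1 [ 0.3918902  -0.1865864   0.24344297]
turn units [31.85  2.35  9.05] shift units after turn [ 2.572 26.861 -0.363] shift before [  2.016 -22.692  14.467]
```

```bash
python3 -m pendant '[[0,-0.95,0.6,0,0,0,0],[0,-0.95,0.6,0,0,0,0],[0,-0.95,0.6,0,0,0,0],[0,-0.95,0.6,0,0,0,0],[0,-0.95,0.6,0,0,0,0],[0,-0.95,0.6,0,0,0,0],[0,-0.95,0.6,0,0,0,0],[0,-0.95,0.6,0,0,0,0],[0,-0.95,0.6,0,0,0,0],[0,-0.95,0.6,0,0,0,0],[0,-0.95,0.6,0,0,0,0],[0,-0.95,0.6,0,0,0,0],[0,-0.95,0.6,0,0,0,0],[0,-0.95,0.6,0,0,0,0],[0,-0.95,0.6,0,0,0,0],[0,-0.95,0.6,0,0,0,0],[0,-0.95,0.6,0,0,0,0],[0,-0.95,0.6,0,0,0,0]]' 40
python3 - <<'E'
from h import *
st();p=btn+cn*(.073+.08);plan(p,goal(-cn,cy))
E
```

```text
t: 2.4
ee_pos: [0.3619, 0.0108, 0.3039]
eef_rot: [0.691, 0.151, 0.691, -0.151]
force: [0.7, 0.1, 0.9]
grip_width: -0.0002
t 2.4 p [0.3619 0.0108 0.3039] q [-0.041 -0.613  2.041  0.     1.713 -1.181] F [0.69 0.13 0.85] w -0.0002
[[0.0003, 0.4176, 0.9086], [-0.0, 0.9086, -0.4176], [-1.0, 0.0001, 0.0002]]
turn units [-6.16 -6.76  1.75] shift units after turn [ 2.645 -6.636 -0.63 ] shift before [ 2.582 -5.392  3.961]
```

```bash
python3 -m pendant '[[0,-0.77,0.57,-0.88,-0.97,0.25,0],[0,0,0,-0.88,-0.97,0.25,0],[0,0,0,-0.88,-0.97,0.25,0],[0,0,0,-0.88,-0.97,0.25,0],[0,0,0,-0.88,-0.97,0.25,0],[0,0,0,-0.88,-0.97,0.25,0],[0,0,0,-0.88,-0.97,0.25,0],[0,-0.95,0,0,0,0,0],[0,-0.95,0,0,0,0,0],[0,-0.95,0,0,0,0,0],[0,-0.95,0,0,0,0,0],[0,-0.95,0,0,0,0,0],[0,-0.95,0,0,0,0,0],[0,0,0,0,0,0,0]]'
python3 - <<'E'
from h import *
st();p=btn+cn*(.073+.08);plan(p,goal(-cn,cy))
P=r.camera_params('wrist');im,d=r.capture('wrist');cv2.imwrite('pics/w1.png',im[:,:,::-1]);np.savez('pics/w1.npz',d=d,**P)
E
```

```text
t: 4.15
ee_pos: [0.4083, -0.1904, 0.3055]
eef_rot: [0.868, -0.017, 0.494, 0.033]
force: [0.3, 0.1, -0.7]
grip_width: -0.0003
t 4.15 p [ 0.4083 -0.1904  0.3055] q [-0.661 -0.622  2.093  0.368  1.277 -2.341] F [ 0.26  0.13 -0.66] w -0.0003
[[0.509, -0.0741, 0.8576], [0.0405, 0.9972, 0.0621], [-0.8598, 0.0032, 0.5106]]
turn units [-0.03 -0.22 -0.03] shift units after turn [ 2.144  0.169 -1.544] shift before [ 2.171  0.161 -1.507]
```

View pics/w1.png

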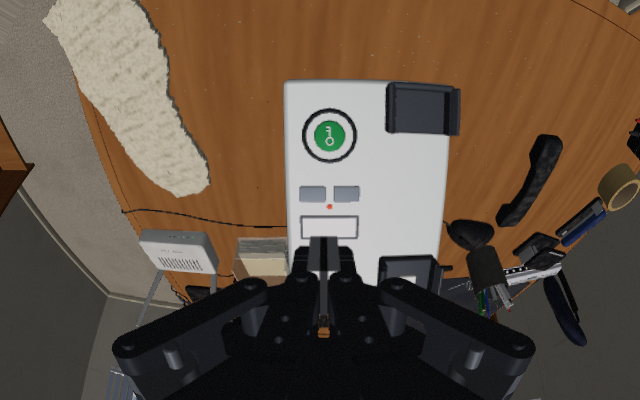

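The wrist view shows the green button at about (329,136) inside its ring, the lower cup at about (422,109), the upper cup at (408,270) with the switch partly hidden, and the handset from (545,140) to (508,220). I'll measure these with the fisheye model.

```bash
cat >> h.py <<'E'
def fcloud(P,d):
    v,u=np.mgrid[0:400,0:640].astype(float);x=u-P['cx'];y=v-P['cy'];rr=np.hypot(x,y)+1e-9;th=rr/P['fx']
    c=np.stack([np.tan(th)*x/rr*d,np.tan(th)*y/rr*d,d],-1)
    return c@P['pose'][:3,:3].T+P['pose'][:3,3]
def fray(P,u,v):
    x=u-P['cx'];y=v-P['cy'];rr=np.hypot(x,y)+1e-9;th=rr/P['fx']
    return P['pose'][:3,:3]@np.array([np.sin(th)*x/rr,np.sin(th)*y/rr,np.cos(th)])
def fplane(P,u,v,n,p0):
    o=P['pose'][:3,3];dr=fray(P,u,v);return o+dr*(n@(p0-o))/(n@dr)
E
python3 - <<'E'
from h import *
Z=np.load('pics/w1.npz');P={k:Z[k] for k in Z};d=P['d'];C=fcloud(P,d);im=cv2.imread('pics/w1.png')
cv2.imwrite('pics/w1a.png',cv2.resize(im[70:230,270:470],None,fx=4,fy=3.75,interpolation=cv2.INTER_CUBIC)[:600,:800])
hsv=cv2.cvtColor(im,cv2.COLOR_BGR2HSV)
m=np.zeros((400,640),bool);m[110:165,300:360]=1
g=m&(hsv[...,0]>45)&(hsv[...,0]<90)&(hsv[...,1]>100);v,u=np.nonzero(g);print('green px',u.mean(),v.mean(),len(u),np.ptp(u),np.ptp(v))
s=np.zeros((400,640),bool);s[85:235,288:440]=1
s&=(im.min(2)>185)&(d>0);Q=C[s];A=np.c_[Q[:,:2],np.ones(len(Q))]
for i in range(6):
    k,*_=np.linalg.lstsq(A,Q[:,2],rcond=None);e=Q[:,2]-A@k;kk=abs(e)<max(.003,2*e.std());Q=Q[kk];A=A[kk]
n=np.array([-k[0],-k[1],1]);n/=np.linalg.norm(n);print(n,len(Q),e.std(),'tilt',np.degrees(np.arccos(n[2])),'yaw',np.arctan2(-n[1],-n[0]))
p0=Q.mean(0);print('plane z at ctr: offset of ctr from plane',n@(ctr-p0))
B=fplane(P,u.mean(),v.mean(),n,p0+.0085*n);print('button',B,'pred',btn,'depth',np.median(C[g&(d>0)],0))
E
```

```text
green px 329.27967479674794 135.38373983739837 615 29 29
[-0.52886414 -0.03912926  0.847804  ] 16712 0.0008577391963589797 tilt 32.02638213746223 yaw 0.07385280105229891
plane z at ctr: offset of ctr from plane -0.00033823399013130985
button [ 0.48009742 -0.17735475  0.09485115] pred [ 0.48254124 -0.17977479  0.09625265] depth [ 0.47993361 -0.1767291   0.09467354]
```

View pics/w1a.png

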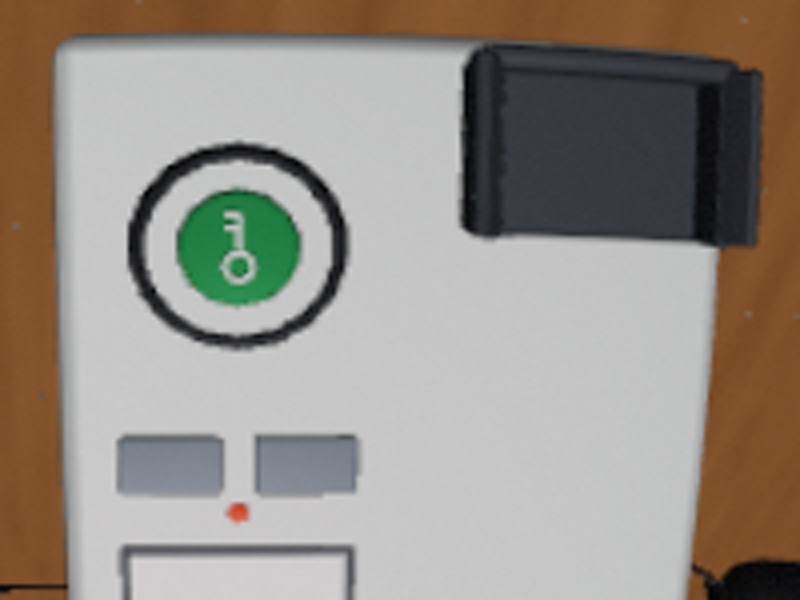

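```bash
cat >> h.py <<'E'
yaw=.074;t=np.radians(31.95)
cx=np.array([np.cos(t)*np.cos(yaw),np.cos(t)*np.sin(yaw),np.sin(t)]);cy=np.array([-np.sin(yaw),np.cos(yaw),0]);cn=np.cross(cx,cy)
btn=np.array([.4807,-.178,.0951])
E
python3 - <<'E'
from h import *
plan(btn+cn*(.073+.015),goal(-cn,cy))
E
```

```text
turn units [-0.01 -0.27 -0.04] shift units after turn [ 4.309  0.206 -1.648] shift before [ 4.344  0.191 -1.555]
```

```bash
python3 -m pendant '[[0,0.1,-0.8,0,-0.27,-0.04,0],[0,0.1,-0.83,0,0,0,0],[0.7,0,0,0,0,0,0],[0.7,0,0,0,0,0,0],[0.7,0,0,0,0,0,0],[0.7,0,0,0,0,0,0],[0.7,0,0,0,0,0,0],[0.7,0,0,0,0,0,0],[0,0,0,0,0,0,0],[0,0,0,0,0,0,0]]'
python3 - <<'E'
from h import *
st();plan(btn+cn*(.073),goal(-cn,cy))
P=r.camera_params('wrist');im,d=r.capture('wrist');cv2.imwrite('pics/w2.png',im[:,:,::-1]);np.savez('pics/w2.npz',d=d,**P)
E
```

```text
t: 5.45
ee_pos: [0.433, -0.1809, 0.1745]
eef_rot: [0.874, -0.019, 0.484, 0.033]
force: [-0.3, -0.5, -0.1]
grip_width: 0.0003
t 5.45 p [ 0.433  -0.1809  0.1745] q [-0.606 -0.526  2.252  0.407  1.002 -2.402] F [-0.33 -0.46 -0.11] w 0.0003
[[0.529, -0.0754, 0.8453], [0.0394, 0.9972, 0.0643], [-0.8477, -0.0007, 0.5304]]
turn units [ 0.02  0.02 -0.  ] shift units after turn [ 0.657 -0.021 -0.05 ] shift before [ 0.657 -0.021 -0.051]
```

View pics/w2.png

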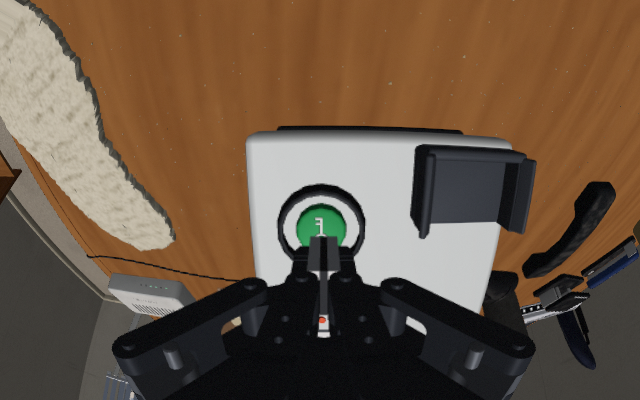

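```bash
python3 - <<'E'
from h import *
Z=np.load('pics/w2.npz');P={k:Z[k] for k in Z};d=P['d'];im=cv2.imread('pics/w2.png')
o=r.get_obs();R0=qR(o['eef_rot'])
def proj(p):
    c=P['pose'][:3,:3].T@(p-P['pose'][:3,3]);rho=np.hypot(c[0],c[1]);th=np.arctan2(rho,c[2]);return np.array([P['cx'],P['cy']])+P['fx']*th*c[:2]/rho
print('tip px',proj(o['ee_pos']+R0.apply([.073,0,0])), 'btn px',proj(btn))
hsv=cv2.cvtColor(im,cv2.COLOR_BGR2HSV)
m=np.zeros((400,640),bool);m[190:260,280:370]=1
g=m&(hsv[...,0]>45)&(hsv[...,0]<90)&(hsv[...,1]>100);v,u=np.nonzero(g);print(u.min(),u.max(),v.min(),v.max())
k=cv2.convexHull(np.c_[u,v].astype(np.int32))[:,0]
# fit circle of hull points above finger, on the button plane
n=cn;W=np.array([fplane(P,a,b,n,btn) for a,b in k if b<238]);x=(W-btn)@cx;y=(W-btn)@cy
A=np.c_[2*x,2*y,np.ones(len(x))];s=np.linalg.lstsq(A,x*x+y*y,rcond=None)[0];print('offset cx,cy (mm)',s[:2]*1e3,'rad',np.sqrt(s[2]+s[0]**2+s[1]**2))
C=fcloud(P,d);print('depth off',np.median((C[g&(d>0)]-btn)@cn))
cv2.imwrite('pics/w2a.png',cv2.resize(im[170:320,230:430],None,fx=4,fy=4,interpolation=cv2.INTER_CUBIC))
E
```

```text
tip px [319.90162053 250.24332415] btn px [319.5660808  232.11641573]
284 347 190 246
offset cx,cy (mm) [-9.81916099 -0.57273554] rad 0.019051708099729673
depth off -0.00012676509423002578
```

View pics/w2a.png

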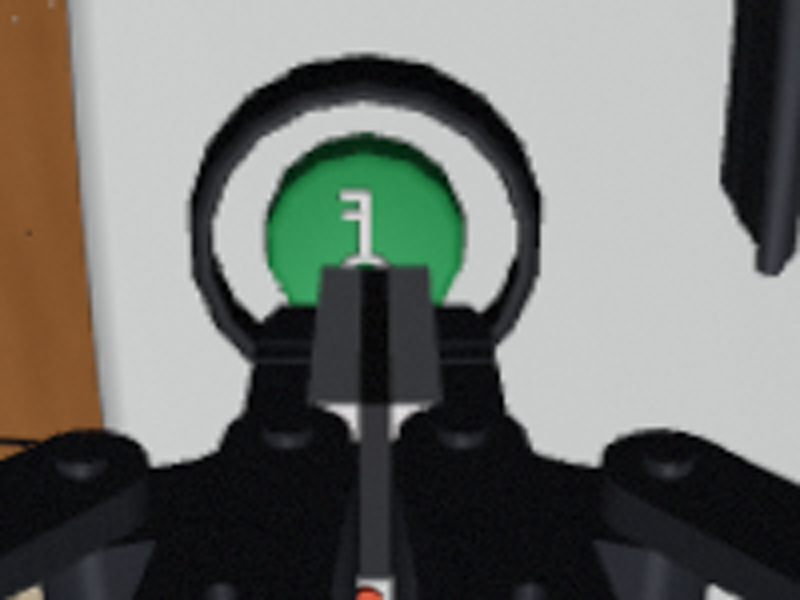

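The crop shows the closed fingertips centred over the button, with the button about 50 px across and the tip within 2 mm of its axis. I'll approach it now.

```bash
cat > f.py <<'E'
from h import *
o=r.get_obs();R0=qR(o['eef_rot']);tip=o['ee_pos']+R0.apply([.073,0,0])
print('t',round(o['t'],2),'F.n',round(o['force']@cn,2),'F',o['force'].round(1),'tip-btn n,x,y mm',((tip-btn)@np.c_[cn,cx,cy]*1e3).round(2))
E
python3 -m pendant '[[0.2,0,0,0,0,0,0],[0.2,0,0,0,0,0,0],[0.1,0,0,0,0,0,0],[0,0,0,0,0,0,0]]' >/dev/null; python3 f.py
python3 -m pendant '[[0.06,0,0,0,0,0,0],[0.03,0,0,0,0,0,0],[0,0,0,0,0,0,0]]' >/dev/null; python3 f.py
```

```text
t 6.0 F.n -0.11 F [-0.4  1.2 -0.3] tip-btn n,x,y mm [3.67 0.89 0.37]
t 6.38 F.n 0.49 F [-0.5  0.4  0.3] tip-btn n,x,y mm [1.25 1.13 0.28]
```

```bash
python3 -m pendant '[[0.07,0,0,0,0,0,0],[0.03,0,0,0,0,0,0],[0,0,0,0,0,0,0]]' >/dev/null; python3 f.py
python3 -m pendant '[[0.06,0,0,0,0,0,0],[0,0,0,0,0,0,0]]' >/dev/null; python3 f.py
```

```text
t 6.75 F.n -0.1 F [ 0.3 -0.2  0.1] tip-btn n,x,y mm [-1.8   1.09  0.31]
t 7.0 F.n 2.41 F [-1.7  0.1  1.8] tip-btn n,x,y mm [-3.52  1.2   0.27]
```

```bash
python3 -m pendant '[[0.07,0,0,0,0,0,0],[0,0,0,0,0,0,0]]' >/dev/null; python3 f.py
python3 -m pendant '[[0.06,0,0,0,0,0,0],[0,0,0,0,0,0,0]]' >/dev/null; python3 f.py
```

```text
t 7.25 F.n 5.16 F [-3.2 -0.1  4.1] tip-btn n,x,y mm [-5.64  1.24  0.25]
t 7.5 F.n 4.97 F [-3.7 -0.7  3.5] tip-btn n,x,y mm [-7.44  1.24  0.26]
```

```bash
python3 -m pendant '[[0.04,0,0,0,0,0,0],[0,0,0,0,0,0,0]]' >/dev/null; python3 f.py
python3 -m pendant '[[0.02,0,0,0,0,0,0],[0,0,0,0,0,0,0]]' >/dev/null; python3 f.py
```

```text
t 7.75 F.n 12.95 F [-9.9  0.4  9.2] tip-btn n,x,y mm [-8.4   1.19  0.23]
t 8.0 F.n 19.06 F [-16.6   0.8  12.2] tip-btn n,x,y mm [-8.89  1.02  0.22]
```

```bash
python3 -m pendant '[[-0.028,0,0,0,0,0,0],[0,0,0,0,0,0,0]]' >/dev/null; python3 f.py
```

```text
t 8.25 F.n 5.58 F [-4.4 -0.4  3.8] tip-btn n,x,y mm [-8.38  0.97  0.26]
```

```bash
python3 -m pendant '[[0.012,0,0,0,0,0,0],[0,0,0,0,0,0,0]]' >/dev/null; python3 f.py;  python3 -m pendant '[[0,0,0,0,0,0,0],[0,0,0,0,0,0,0]]' >/dev/null; python3 f.py
```

```text
t 8.5 F.n 9.54 F [-8.2  0.2  6.1] tip-btn n,x,y mm [-8.68  1.    0.25]
t 8.75 F.n 9.3 F [-8.   0.6  6. ] tip-btn n,x,y mm [-8.7   0.96  0.24]
```

Held at about 9.4 N, which is past the 6 N needed for full travel and below the 14 N at which the hinge slips. I'll hold it for two seconds and then release.

```bash
python3 -m pendant '[[0,0,0,0,0,0,0],[0,0,0,0,0,0,0],[0,0,0,0,0,0,0],[0,0,0,0,0,0,0],[0,0,0,0,0,0,0],[0,0,0,0,0,0,0],[0,0,0,0,0,0,0],[0,0,0,0,0,0,0],[0,0,0,0,0,0,0],[0,0,0,0,0,0,0],[0,0,0,0,0,0,0],[0,0,0,0,0,0,0],[0,0,0,0,0,0,0],[0,0,0,0,0,0,0]]' >/dev/null; python3 f.py
python3 -m pendant '[[-0.3,0,0,0,0,0,0],[-0.5,0,0,0,0,0,0],[-0.8,0,0,0,0,0,0],[-0.8,0,0,0,0,0,0],[-1,0,0,0,0,0,0],[-1,0,0,0,0,0,0],[0,0,0.9,0,0,0,0],[0,0,0.6,0,0,0,0],[0,0,0,0,0,0,0]]' 
python3 - <<'E'
from h import *
st()
P=r.camera_params('wrist');im,d=r.capture('wrist');cv2.imwrite('pics/w3.png',im[:,:,::-1]);np.savez('pics/w3.npz',d=d,**P)
C=fcloud(P,d)
hsv=cv2.cvtColor(im,cv2.COLOR_BGR2HSV)
g=np.zeros((400,640),bool);g[60:235,250:460]=1
for T in (150,):
    s=g&(im.min(2)>170)&(d>0);Q=C[s];A=np.c_[Q[:,:2],np.ones(len(Q))]
    for i in range(8):
        k,*_=np.linalg.lstsq(A,Q[:,2],rcond=None);e=Q[:,2]-A@k;kk=abs(e)<max(.0025,2*e.std());Q=Q[kk];A=A[kk]
    n=np.array([-k[0],-k[1],1]);n/=np.linalg.norm(n);print(n,len(Q),e.std(),'tilt',np.degrees(np.arccos(n[2])),'yaw',np.arctan2(-n[1],-n[0]))
E
```

```text
t 10.5 F.n 8.57 F [-7.9  0.5  5.2] tip-btn n,x,y mm [-8.68  0.98  0.24]
t: 11.62
ee_pos: [0.4164, -0.1822, 0.2863]
eef_rot: [0.874, -0.019, 0.485, 0.033]
force: [0.3, -0.4, -0.0]
grip_width: 0.0
t 11.62 p [ 0.4164 -0.1822  0.2863] q [-0.636 -0.623  2.128  0.377  1.219 -2.338] F [ 0.28 -0.42 -0.05] w 0.0
[[0.5282, -0.0761, 0.8457], [0.0401, 0.9971, 0.0646], [-0.8482, -0.0002, 0.5297]]
[-0.53580262 -0.04001912  0.84339434] 19402 0.0008351530246422902 tilt 32.49969092643885 yaw 0.07455161582924935
```

View pics/w3.png

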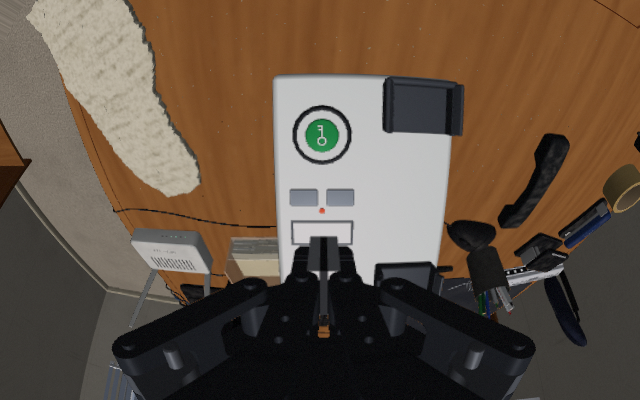

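The console reads 32.5° against 32.0° before, so it gave by about 0.5°, roughly 1 mm at the upper edge and well inside tolerance. The button has sprung back. Next I'll move left and down-slope to see the whole cradle.

```bash

python3 -m pendant '[[0,0.8,-0.8,0,0,0,85],[0,0.9,-0.9,0,0,0,85],[0,0.9,-0.9,0,0,0,85],[0,0.5,-0.8,0,0,0,85],[0,0,0,0,0,0,85],[0,0,0,0,0,0,85]]' 
python3 - <<'E'
from h import *
st()
P=r.camera_params('wrist');im,d=r.capture('wrist');cv2.imwrite('pics/w4.png',im[:,:,::-1]);np.savez('pics/w4.npz',d=d,**P)
E
```

```text
t: 12.42
ee_pos: [0.3655, -0.1189, 0.2319]
eef_rot: [0.868, -0.014, 0.495, 0.04]
force: [-0.4, 0.7, 0.9]
grip_width: 0.0848
t 12.43 p [ 0.3655 -0.1189  0.2319] q [-0.563 -0.829  2.316  0.342  1.239 -2.257] F [-0.42  0.7   0.89] w 0.0848
[[0.5064, -0.0841, 0.8582], [0.0557, 0.9963, 0.0648], [-0.8605, 0.015, 0.5092]]
```

View pics/w4.png

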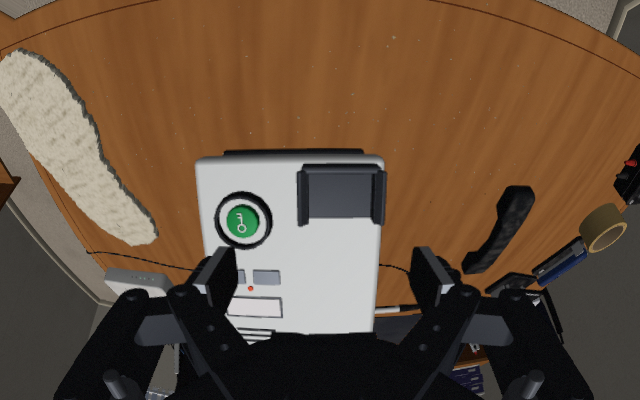

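The arm met joint 2's limit here, and the upper cup is hidden behind the gripper. I'll get what I can from this picture and then move forward.

```bash
python3 - <<'E'
import cv2
im=cv2.imread('pics/w4.png');cv2.imwrite('pics/w4a.png',cv2.resize(im[140:250,180:400],None,fx=3.6,fy=3.6,interpolation=cv2.INTER_CUBIC))
im=cv2.imread('pics/w3.png');cv2.imwrite('pics/w3a.png',cv2.resize(im[60:300,260:480],None,fx=2.5,fy=2.5,interpolation=cv2.INTER_CUBIC))
E
```

```text
(no output)
```

View pics/w4a.png

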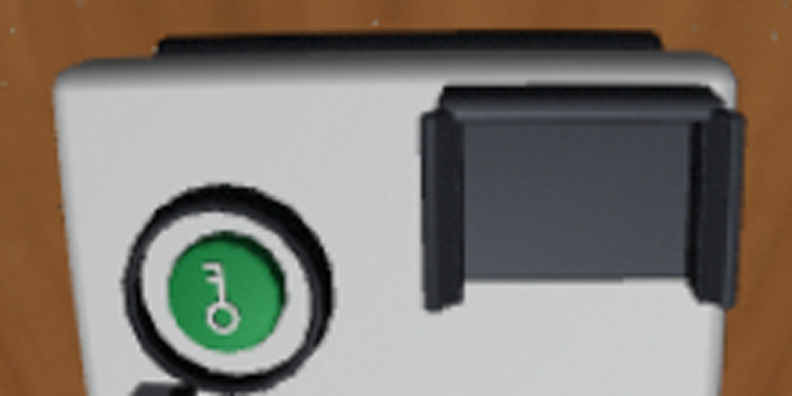

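View pics/w3a.png

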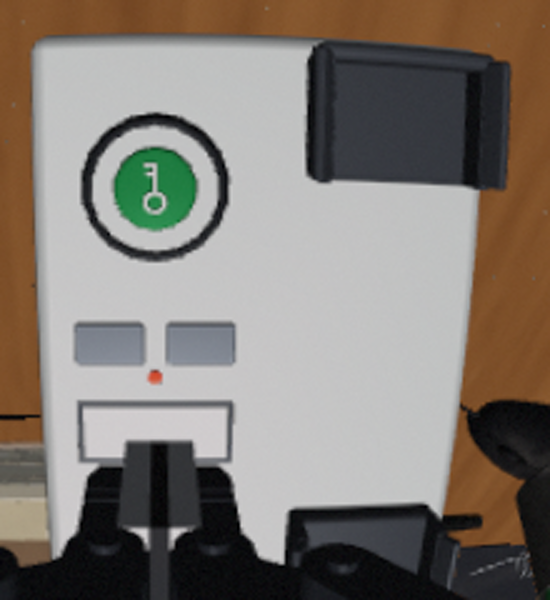

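```bash
python3 - <<'E'
from h import *
def face(name,box):
    Z=np.load(f'pics/{name}.npz');P={k:Z[k] for k in Z};d=P['d'];im=cv2.imread(f'pics/{name}.png');C=fcloud(P,d)
    s=np.zeros((400,640),bool);s[box[0]:box[1],box[2]:box[3]]=1;s&=(im.min(2)>160)&(d>0);Q=C[s];A=np.c_[Q[:,:2],np.ones(len(Q))]
    for i in range(8):
        k,*_=np.linalg.lstsq(A,Q[:,2],rcond=None);e=Q[:,2]-A@k;kk=abs(e)<max(.0025,2*e.std());Q=Q[kk];A=A[kk]
    n=np.array([-k[0],-k[1],1]);n/=np.linalg.norm(n);print(name,len(Q),'tilt',np.degrees(np.arccos(n[2])),'yaw',np.arctan2(-n[1],-n[0]));return P,n,Q.mean(0),C
P,n,p0,C=face('w4',(160,240,200,380))
def fr(n):
    yw=np.arctan2(-n[1],-n[0]);y=np.array([-np.sin(.074),np.cos(.074),0]);y-=n*(n@y);y/=np.linalg.norm(y);return np.cross(y,n),y
X,Y=fr(n)
f=lambda x,y:(180+(x+.5)/3.6-.5,140+(y+.5)/3.6-.5)
E=[fplane(P,*f(*q),n,p0+.01*n) for q in [(466,120),(696,120),(466,278),(692,280)]]
print('w4 floor',np.array(E).round(4).tolist(),'width',(E[1]-E[0])@Y,(E[3]-E[2])@Y,'len',(E[0]-E[2])@X,(E[1]-E[3])@X)
for k in ((E[0]+E[1])/2+.1075*X,(E[2]+E[3])/2+.066*X): print('cradle',k)
B=fplane(P,*f(226,291),n,p0+.0085*n);print('btn',B,'cradle from btn', )
print('cradle pred by geometry: btn+62x.. ', B+.062*X+.0015*n)
P,n,p0,C=face('w3',(60,235,250,460));X,Y=fr(n)
f=lambda x,y:(260+(x+.5)/2.5-.5,60+(y+.5)/2.5-.5)
E=[fplane(P,*f(*q),n,p0+.01*n) for q in [(330,180),(470,184),(333,68),(466,74)]]
print('w3 floor',np.array(E).round(4).tolist(),'width',(E[1]-E[0])@Y,(E[3]-E[2])@Y,'len',(E[2]-E[0])@X)
for k in ((E[2]+E[3])/2+.1075*X,(E[0]+E[1])/2+.066*X): print('cradle',k)
B=fplane(P,*f(155,189),n,p0+.0085*n);print('btn',B)
L=fplane(P,*f(34,300),n,p0),fplane(P,*f(472,300),n,p0);print('face edges',L,(L[1]-L[0])@Y)
E
```

```text
w4 7297 tilt 32.444730170846945 yaw 0.0750250779375908
w4 floor [[0.4385, -0.1204, 0.0724], [0.4346, -0.0682, 0.0724], [0.4701, -0.1185, 0.0925], [0.4669, -0.0651, 0.093]] width 0.05238972708551809 0.053438952446062976 len -0.03753312372391935 -0.038470822207164336
cradle [ 0.52704219 -0.08760049  0.13004912]
cradle [ 0.52408863 -0.08768957  0.12817254]
btn [ 0.47859296 -0.17618288  0.09333748] cradle from btn
cradle pred by geometry: btn+62x..  [ 0.52996969 -0.17237487  0.12786545]
w3 19844 tilt 32.501604875337044 yaw 0.07475447415600389
w3 floor [[0.4715, -0.1167, 0.0934], [0.4668, -0.0637, 0.0929], [0.4383, -0.119, 0.0722], [0.4334, -0.0695, 0.0714]] width 0.05316009197070417 0.049727069037005585 len -0.03939568000935852
cradle [ 0.52627692 -0.08752253  0.12956192]
cradle [ 0.52463405 -0.08608787  0.12858642]
btn [ 0.48044373 -0.17724572  0.09439488]
face edges (array([ 0.52320569, -0.21901422,  0.10949687]), array([ 0.5097869 , -0.05163655,  0.10893575])) 0.1679116962896461
```

Both pictures put the cradle at about (0.5255, -0.087, 0.129), and the spacing from the button matches the stated geometry. Next I'll hover over the handset.

```bash
python3 - <<'E'
from h import *
plan([.55,.165,.27],goal([0,0,-1],[-.08,1,0]))
E
```

```text
turn units [ 0.    6.68 -0.2 ] shift units after turn [-1.266  8.944  6.886] shift before [2.553 8.933 6.535]
```

```bash

python3 -m pendant '[[-0.3,0.9,0.6,0,0,0,85],[-0.3,0.9,0.6,0,0.9,0,85],[0,0.9,0.65,0,0.97,0,85],[0,0.9,0.65,0,0.97,0,85],[0,0.9,0.65,0,0.97,-0.1,85],[0,0.9,0.65,0,0.97,-0.1,85],[0,0.9,0.65,0,0.95,0,85],[0,0.9,0.65,0,0.95,0,85],[0,0.9,0.65,0,0,0,85],[0,0.9,0.65,0,0,0,85],[0,0,0,0,0,0,85]]' 
python3 - <<'E'
from h import *
st();plan([.55,.165,.27],goal([0,0,-1],[-.08,1,0]))
P=r.camera_params('wrist');im,d=r.capture('wrist');cv2.imwrite('pics/w5.png',im[:,:,::-1]);np.savez('pics/w5.npz',d=d,**P)
E
```

```text
t: 13.85
ee_pos: [0.5194, 0.1638, 0.2977]
eef_rot: [0.705, -0.029, 0.708, 0.03]
force: [-0.3, 0.4, 0.2]
grip_width: 0.0848
t 13.85 p [0.5194 0.1638 0.2977] q [ 0.258 -0.167  1.729  0.002  1.582 -1.396] F [-0.27  0.39  0.16] w 0.0848
[[-0.0035, -0.0827, 0.9966], [0.001, 0.9966, 0.0827], [-1.0, 0.0013, -0.0034]]
turn units [ 0.04 -0.04 -0.02] shift units after turn [ 0.923 -0.042  1.021] shift before [ 0.92  -0.046  1.024]
```

View pics/w5.png

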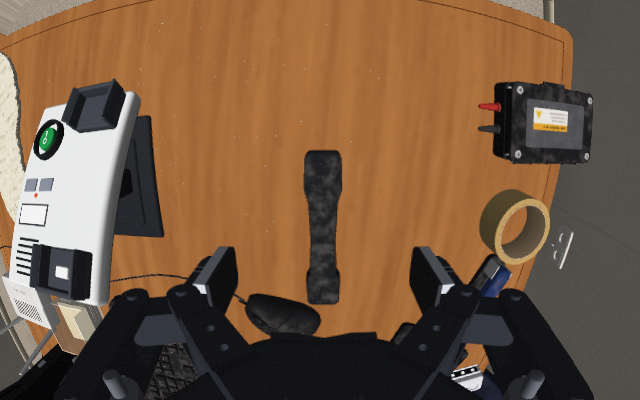

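The handset is fully visible, running from (323,150) down to (322,304), the near end at the top of the picture. It lies between the open jaws, and the mouse is at (283,315). I'll fit its pose from the depth.

```bash
python3 - <<'E'
from h import *
Z=np.load('pics/w5.npz');P={k:Z[k] for k in Z};d=P['d'];C=fcloud(P,d);im=cv2.imread('pics/w5.png')
m=np.zeros((400,640),bool);m[140:312,296:350]=1
desk=m&(im[...,2]>120)&(d>0);print('desk z',np.median(C[desk][:,2]))
s=m&(d>0)&(C[...,2]>.012)&(C[...,2]<.06)&(im.max(2)<100)
Q=C[s];(c,sz,a)=cv2.minAreaRect(Q[:,:2].astype(np.float32));print(c,sz,a)
a=np.radians(a); 
ax=np.array([np.cos(a),np.sin(a)]) if sz[0]>sz[1] else np.array([-np.sin(a),np.cos(a)])
ax*=np.sign(ax[0]);print('yaw rect',np.arctan2(ax[1],ax[0]))
l=(Q[:,:2]-c)@ax;w=(Q[:,:2]-c)@np.array([-ax[1],ax[0]])
for x in np.arange(-.105,.105,.015):
    k=(l>=x)&(l<x+.015);print((x*1e3).round(),(w[k].min()*1e3).round(1),(w[k].max()*1e3).round(1),(np.percentile(Q[k][:,2],80)*1e3).round(1))
E
```

```text
desk z 0.0017332635781514005
(0.6080090403556824, 0.17100827395915985) (0.22880499064922333, 0.056127775460481644) 0.2341083437204361
yaw rect 0.004085961404312202
-105.0 -28.1 14.7 29.3
-90.0 -27.0 16.1 30.9
-75.0 -25.9 16.7 33.3
-60.0 -21.3 13.1 36.2
-45.0 -18.0 14.3 37.1
-30.0 -17.0 14.4 37.7
-15.0 -13.8 15.9 38.1
0.0 -13.9 17.3 37.4
15.0 -13.0 20.0 36.9
30.0 -14.8 24.9 36.0
45.0 -16.6 26.8 32.7
60.0 -15.8 27.3 30.6
75.0 -13.6 28.1 29.2
90.0 -28.1 -8.9 24.1
```

```bash
python3 - <<'E'
from h import *
Z=np.load('pics/w5.npz');P={k:Z[k] for k in Z};d=P['d'];C=fcloud(P,d);im=cv2.imread('pics/w5.png')
m=np.zeros((400,640),bool);m[140:312,296:350]=1
s=m&(d>0)&(C[...,2]>.010)&(C[...,2]<.06)&(im.max(2)<110)
# keep the biggest connected piece
n,lab,stt,_=cv2.connectedComponentsWithStats(s.astype(np.uint8));s=lab==1+np.argmax(stt[1:,4]);v,u=np.nonzero(s);print(stt[1:])
Q=C[s]
for yw in (.07,.075,.08,.085,.09):
    ax=np.array([np.cos(yw),np.sin(yw)]);ay=np.array([-ax[1],ax[0]]);l=Q[:,:2]@ax;w=Q[:,:2]@ay
    lo,hi=np.percentile(l,[.1,99.9]);wl,wh=np.percentile(w,[.3,99.7]);c=(lo+hi)/2*ax+(wl+wh)/2*ay
    e1=l<lo+.05;e2=l>hi-.05
    mid=lambda k:(np.percentile(w[k],1)+np.percentile(w[k],99))/2
    print(yw,'ctr',c,'len',hi-lo,'wid',wh-wl,'mids',mid(e1),mid(e2))
cv2.imwrite('pics/w5a.png',cv2.resize(im[140:330,230:420],None,fx=3,fy=3,interpolation=cv2.INTER_CUBIC))
E
```

```text
[[ 304  150   38  154 4792]
 [ 296  304   17    8   82]]
0.07 ctr [0.59563768 0.17078657] len 0.2025844969246482 wid 0.04333534013966096 mids 0.12794182736598386 0.129850874583687
0.075 ctr [0.59567415 0.17075823] len 0.2026072491830334 wid 0.042527841261467705 mids 0.12527675921139758 0.1264306536740237
0.08 ctr [0.5957004  0.17083884] len 0.20262841668887654 wid 0.04197174694746249 mids 0.12261831899813361 0.12297508626500284
0.085 ctr [0.59568698 0.17107574] len 0.20264755403905 wid 0.04197427684804353 mids 0.11995880999138862 0.11946309586493797
0.09 ctr [0.59566946 0.17112426] len 0.20260606964143135 wid 0.042597267352075335 mids 0.11729572875356661 0.11599441142124736
```

View pics/w5a.png

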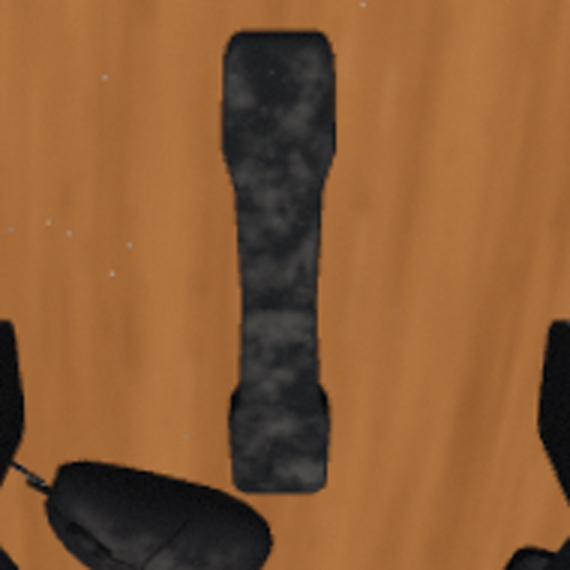

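```bash
python3 - <<'E'
from h import *
plan([.597,.1705,.12],goal([0,0,-1],[-.083,1,0]))
E
```

```text
turn units [-0.01 -0.04 -0.01] shift units after turn [5.927 0.037 2.616] shift before [5.918 0.032 2.635]
```

```bash

python3 -m pendant '[[0.2,0.03,0.87,0,-0.04,0,85],[0.8,0,0.87,0,0,0,85],[0.9,0,0.87,0,0,0,85],[0.9,0,0,0,0,0,85],[0.9,0,0,0,0,0,85],[0.9,0,0,0,0,0,85],[0.7,0,0,0,0,0,85],[0.6,0,0,0,0,0,85],[0,0,0,0,0,0,85]]' >/dev/null
python3 - <<'E'
from h import *
st();plan([.597,.1705,.082],goal([0,0,-1],[-.083,1,0]))
P=r.camera_params('wrist');im,d=r.capture('wrist');cv2.imwrite('pics/w6.png',im[:,:,::-1]);np.savez('pics/w6.npz',d=d,**P)
E
```

```text
t 15.03 p [0.596  0.1697 0.1198] q [ 2.360e-01  1.080e-01  1.757e+00  1.000e-03  1.278e+00 -1.416e+00] F [0.01 0.27 0.22] w 0.0848
[[-0.0015, -0.0812, 0.9967], [0.0006, 0.9967, 0.0812], [-1.0, 0.0007, -0.0014]]
turn units [-0.02 -0.02 -0.01] shift units after turn [1.259 0.024 0.036] shift before [1.259 0.023 0.038]
```

View pics/w6.png

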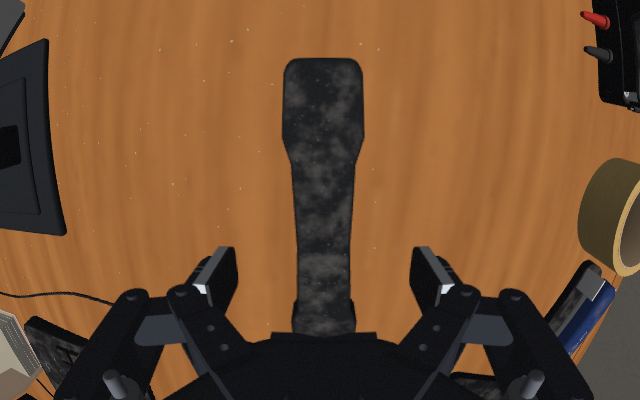

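The handset (centred at u≈323) lies midway between the jaws (235 and 411). I'll descend and close on it.

```bash

python3 -m pendant '[[0.6,0.02,0.04,0,0,0,85],[0.5,0,0,0,0,0,85],[0.16,0,0,0,0,0,85],[0,0,0,0,0,0,50],[0,0,0,0,0,0,30],[0,0,0,0,0,0,10],[0,0,0,0,0,0,10],[0,0,0,0,0,0,10],[0,0,0,0,0,0,10]]' 50
python3 -m pendant '[[-0.2,0,0,0,0,0,10],[-0.6,0,0,0,0,0,10],[-0.8,0,0,0,0,0,10],[-0.8,0,0,0,0,0,10],[-0.6,0,0,0,0,0,10],[-0.6,0,0,0,0,0,10],[-0.6,0,0,0,0,0,10],[-0.6,0,0,0,0,0,10],[0,0,0,0,0,0,10],[0,0,0,0,0,0,10]]' 
python3 - <<'E'
from h import *
st()
P=r.camera_params('wrist');im,d=r.capture('wrist');cv2.imwrite('pics/w7.png',im[:,:,::-1]);np.savez('pics/w7.npz',d=d,**P)
E
```

```text
t: 16.2
ee_pos: [0.5979, 0.1708, 0.084]
eef_rot: [0.707, -0.028, 0.706, 0.029]
force: [0.2, 0.3, 6.0]
grip_width: 0.0424
t: 17.45
ee_pos: [0.5973, 0.1706, 0.2264]
eef_rot: [0.706, -0.028, 0.707, 0.029]
force: [-0.2, 1.2, -1.0]
grip_width: 0.042
t 17.45 p [0.5973 0.1706 0.2264] q [ 2.370e-01  3.100e-02  1.657e+00  1.000e-03  1.454e+00 -1.416e+00] F [-0.19  1.22 -1.03] w 0.042
[[-0.0006, -0.0813, 0.9967], [0.0009, 0.9967, 0.0813], [-1.0, 0.0009, -0.0005]]
```

View pics/w7.png

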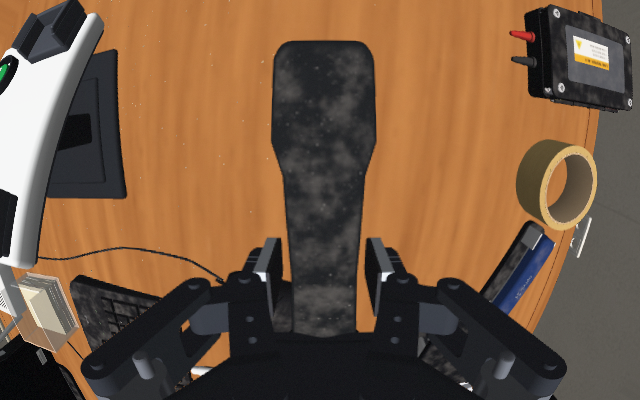

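The handset is held (opening 42 mm) and lifted. I'll check its pose in the hand by comparing tool-frame clouds before and after the grasp.

```bash
cat > hand.py <<'E'
from h import *
import sys
def tool(name,pos,Rm,box):
    Z=np.load(f'pics/{name}.npz');P={k:Z[k] for k in Z};d=P['d'];C=fcloud(P,d);im=cv2.imread(f'pics/{name}.png')
    s=np.zeros((400,640),bool);s[box[0]:box[1],box[2]:box[3]]=1;s&=(d>0)&(im.max(2)<120)
    T=(C[s]-pos)@Rm
    return T[(T[:,0]<.09)]
def rep(T):
    lo=np.percentile(T[:,2],.3);print('near end z',lo)
    for z in np.arange(-.10,-.01,.01):
        k=(T[:,2]>z)&(T[:,2]<z+.01)
        if k.sum()>20: print((z*1e3).round(),'back x',(np.percentile(T[k,0],20)*1e3).round(2),'mid y',((np.percentile(T[k,1],1)+np.percentile(T[k,1],99))*500).round(2),'w',(np.ptp(T[k,1])*1e3).round(1))
m6=np.array([[-0.0015, -0.0812, 0.9967], [0.0006, 0.9967, 0.0812], [-1.0, 0.0007, -0.0014]])
T=tool('w6',np.array([.596,.1697,.1198]),m6,(50,235,270,375))
T=(lambda Z:Z)(T) if len(T) else None
Z=np.load('pics/w6.npz')
E
python3 - <<'E'
exec(open('hand.py').read().split('T=tool')[0])
Z=np.load('pics/w6.npz');P={k:Z[k] for k in Z};d=P['d'];C=fcloud(P,d);im=cv2.imread('pics/w6.png')
s=np.zeros((400,640),bool);s[45:235,270:375]=1;s&=(d>0)&(im.max(2)<120)&(C[...,2]>.008)
rep((C[s]-np.array([.5979,.1708,.084]))@m6)
m7=np.array([[-0.0006, -0.0813, 0.9967], [0.0009, 0.9967, 0.0813], [-1.0, 0.0009, -0.0005]])
rep(tool('w7',np.array([.5973,.1706,.2264]),m7,(35,225,262,385)))
E
```

```text
near end z -0.10202583946219672
-100.0 back x 55.86 mid y 0.12 w 42.2
-90.0 back x 54.68 mid y 0.14 w 42.6
-80.0 back x 53.6 mid y 0.11 w 43.0
-70.0 back x 52.47 mid y 0.12 w 43.3
-60.0 back x 50.47 mid y 0.19 w 43.1
-50.0 back x 48.12 mid y 0.21 w 37.5
-40.0 back x 47.5 mid y 0.14 w 33.0
-30.0 back x 47.06 mid y 0.24 w 32.4
-20.0 back x 46.6 mid y 0.31 w 31.6
near end z -0.10177417758369765
-100.0 back x 55.66 mid y 1.4 w 41.4
-90.0 back x 54.44 mid y 1.36 w 42.3
-80.0 back x 53.37 mid y 1.4 w 42.5
-70.0 back x 52.37 mid y 1.38 w 43.4
-60.0 back x 50.27 mid y 1.35 w 43.2
-50.0 back x 48.02 mid y 1.44 w 36.3
-40.0 back x 47.4 mid y 1.57 w 33.0
-30.0 back x 47.17 mid y 1.45 w 32.1
```

The handset is square in the hand, with its origin 2 mm towards tool +z and 84 mm ahead of the TCP. Centring by the jaws also shows the wrist camera reads about 1.4 mm too far in +y, which I'll correct for the cradle.

```bash
cat >> h.py <<'E'
t=np.radians(32.5)
cx=np.array([np.cos(t)*np.cos(yaw),np.cos(t)*np.sin(yaw),np.sin(t)]);cn=np.cross(cx,cy)
crd=np.array([.526,-.0887,.129])
def hp(h,dx=0,dy=0): return crd+cn*(.084+h)+cx*(dx-.002)+cy*dy
E
python3 - <<'E'
from h import *
print(hp(.07));plan(hp(.07),goal(-cn,cy))
E
```

```text
[ 0.44180014 -0.09494219  0.25780768]
turn units [ 0.09 -7.1  -0.04] shift units after turn [-4.018 -8.442 -4.344] shift before [-1.057 -8.398 -5.886]
```

```bash

python3 -m pendant '[[-0.5,0,0,0,0,0,10],[-0.56,-0.3,-0.3,0,0,0,10],[0,-0.7,-0.6,0,0,0,10],[0,-0.8,-0.6,0,0,0,10],[0,-0.8,-0.6,0,0,0,10],[0,-0.8,-0.6,0,0,0,10],[0,-0.8,-0.6,0,0,0,10],[0,-0.8,-0.6,0,0,0,10],[0,-0.8,-0.6,0,0,0,10],[0,-0.8,-0.6,0,0,0,10],[0,-0.8,-0.6,0,0,0,10],[0,-0.8,-0.6,0,0,0,10],[0,0,0,0,-0.6,0,10],[0,0,0,0,-0.9,0,10],[0,0,0,0,-0.9,0,10],[0,0,0,0,-0.9,0,10],[0,0,0,0.09,-0.9,0,10],[0,0,0,0,-0.9,0,10],[0,0,0,0,-0.9,0,10],[0,0,0,0,-0.9,-0.04,10]]' 
python3 -m pendant '[[0,0,0,0,-0.2,0,10],[0,0,0,0,0,0,10]]'
python3 - <<'E'
from h import *
st();plan(hp(.07),goal(-cn,cy))
P=r.camera_params('wrist');im,d=r.capture('wrist');cv2.imwrite('pics/w8.png',im[:,:,::-1]);np.savez('pics/w8.npz',d=d,**P)
im,d=r.capture('scene');cv2.imwrite('pics/s8.png',im[:,:,::-1])
E
```

```text
t: 20.0
ee_pos: [0.4286, -0.0901, 0.2597]
eef_rot: [0.873, -0.018, 0.486, 0.032]
force: [0.0, 0.4, -1.3]
grip_width: 0.0422
t: 20.25
ee_pos: [0.4288, -0.0901, 0.2592]
eef_rot: [0.876, -0.018, 0.48, 0.032]
force: [0.2, -0.4, -1.7]
grip_width: 0.0425
t 20.25 p [ 0.4288 -0.0901  0.2592] q [-0.384 -0.704  2.217  0.266  1.122 -2.081] F [ 0.22 -0.43 -1.67] w 0.0425
[[0.5366, -0.0728, 0.8407], [0.039, 0.9974, 0.0614], [-0.8429, -0.0002, 0.538]]
turn units [-0.01  0.01  0.01] shift units after turn [ 0.264 -0.192  0.329] shift before [ 0.265 -0.192  0.329]
```

View pics/w8.png

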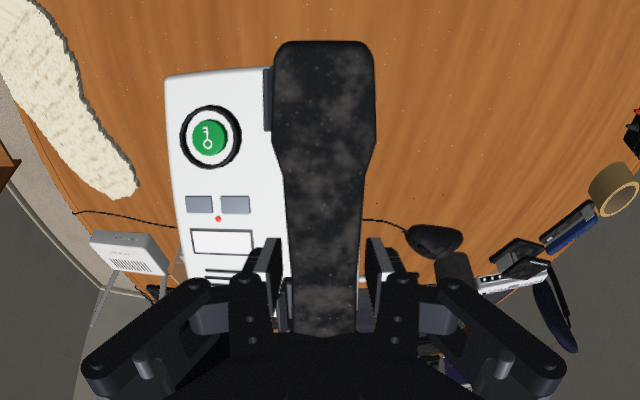

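View pics/s8.png

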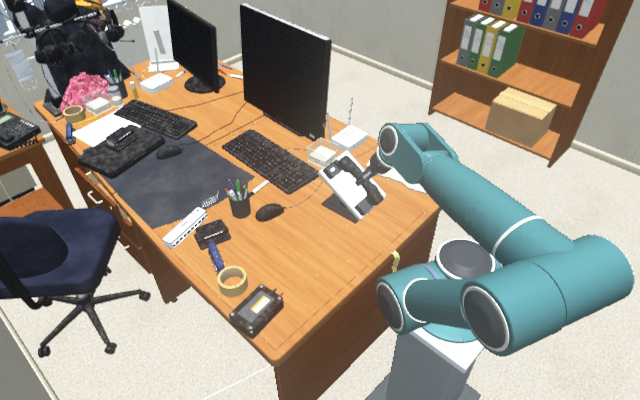

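```bash
python3 - <<'E'
from h import *
Z=np.load('pics/w8.npz');P={k:Z[k] for k in Z};d=P['d'];im=cv2.imread('pics/w8.png');C=fcloud(P,d)
s=np.zeros((400,640),bool);s[75:260,165:280]=1;s&=(im.min(2)>160)&(d>0);Q=C[s];A=np.c_[Q[:,:2],np.ones(len(Q))]
for i in range(8):
    k,*_=np.linalg.lstsq(A,Q[:,2],rcond=None);e=Q[:,2]-A@k;kk=abs(e)<max(.0025,2*e.std());Q=Q[kk];A=A[kk]
n=np.array([-k[0],-k[1],1]);n/=np.linalg.norm(n);print(len(Q),'tilt',np.degrees(np.arccos(n[2])),'yaw',np.arctan2(-n[1],-n[0]))
p0=Q.mean(0);print('face height under crd',(crd-p0)@cn)
hsv=cv2.cvtColor(im,cv2.COLOR_BGR2HSV)
m=np.zeros((400,640),bool);m[112:162,185:238]=1
g=m&(hsv[...,0]>45)&(hsv[...,0]<90)&(hsv[...,1]>120)&(hsv[...,2]>110);v,u=np.nonzero(g);print(u.mean(),v.mean())
B=fplane(P,u.mean(),v.mean(),cn,p0+.0085*cn);c=B+.062*cx+.086*cy+.0015*cn
print('btn',B,'cradle',c,'minus crd in x,y,n mm',(c-crd)@np.c_[cx,cy,cn]*1e3)
E
```

```text
14595 tilt 32.56002950183309 yaw 0.07843409534688305
face height under crd 0.009712721826356858
208.37265415549598 137.50134048257374
btn [ 0.48022924 -0.17630659  0.09435642] cradle [ 0.52521447 -0.08673559  0.12893408] minus crd in x,y,n mm [-0.57362642  2.01711127  0.28727817]
```

Everything agrees to within about 1 mm. I'll line up and descend to about 20 mm above the floors.

```bash

python3 -m pendant '[[0,-0.18,0.31,0,0,0,10],[0.5,0,0,0,0,0,10],[0.5,0,0,0,0,0,10],[0.5,0,0,0,0,0,10],[0.3,0,0,0,0,0,10],[0.13,0,0,0,0,0,10],[0,0,0,0,0,0,10],[0,0,0,0,0,0,10]]' 
python3 - <<'E'
from h import *
st();plan(hp(0),goal(-cn,cy))
P=r.camera_params('wrist');im,d=r.capture('wrist');cv2.imwrite('pics/w9.png',im[:,:,::-1]);np.savez('pics/w9.npz',d=d,**P)
im,d=r.capture('scene');cv2.imwrite('pics/s9.png',cv2.resize(im[130:240,290:430,::-1],None,fx=5,fy=5,interpolation=cv2.INTER_CUBIC))
E
```

```text
t: 21.35
ee_pos: [0.4684, -0.0926, 0.2153]
eef_rot: [0.877, -0.017, 0.48, 0.032]
force: [-0.6, -0.1, -2.3]
grip_width: 0.0424
t 21.35 p [ 0.4684 -0.0926  0.2153] q [-0.35  -0.569  2.213  0.268  0.986 -2.083] F [-0.55 -0.1  -2.27] w 0.0424
[[0.5374, -0.0727, 0.8402], [0.0393, 0.9974, 0.0612], [-0.8424, 0.0001, 0.5388]]
turn units [-0.01  0.02  0.01] shift units after turn [ 0.66  -0.012  0.011] shift before [ 0.66  -0.012  0.009]
```

View pics/w9.png

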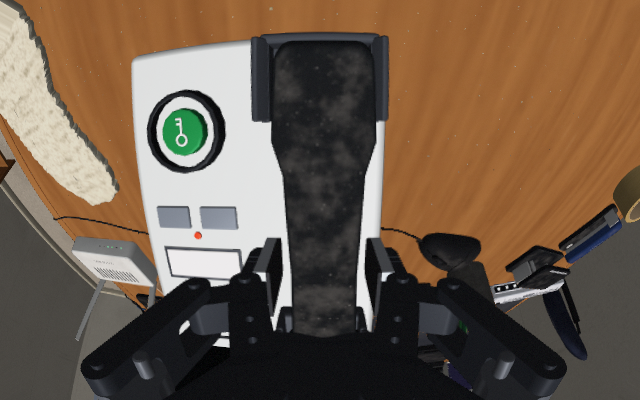

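View pics/s9.png

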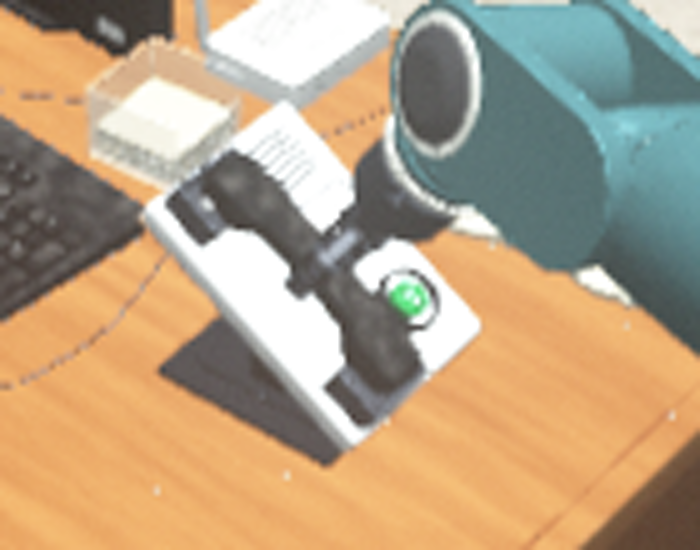

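```bash
python3 - <<'E'
import cv2
im=cv2.imread('pics/w9.png');im=cv2.convertScaleAbs(im,alpha=1.8,beta=10);cv2.imwrite('pics/w9a.png',cv2.resize(im[25:145,235:405],None,fx=4.6,fy=4.6,interpolation=cv2.INTER_CUBIC))
E
```

```text
(no output)
```

View pics/w9a.png

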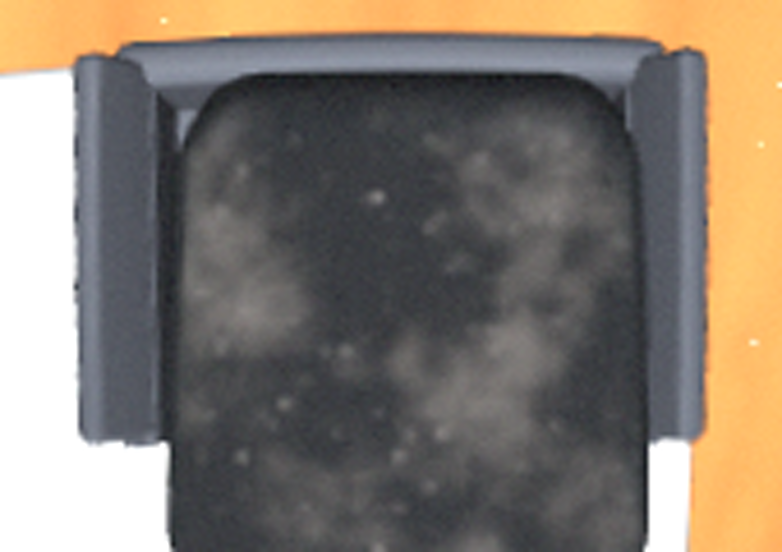

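```bash
python3 - <<'E'
from h import *
Z=np.load('pics/w9.npz');P={k:Z[k] for k in Z}
def proj(p):
    c=P['pose'][:3,:3].T@(p-P['pose'][:3,3]);rho=np.hypot(c[0],c[1]);th=np.arctan2(rho,c[2]);uv=np.array([P['cx'],P['cy']])+P['fx']*th*c[:2]/rho
    return ((uv-[235,25]+.5)*4.6-.5).round(0)
C=crd+cy*.0014 # camera-bias frame
for nm,x,y,z in [('lip top inner',-.1075,0,.016),('floor lip corner L',-.1075,-.026,0),('floor lip corner R',-.1075,.026,0),('cheek end L',-.066,-.026,.015),('cheek end R',-.066,.026,.015),('cheek floor end L',-.066,-.026,0),('cheek floor R',-.066,.026,0)]:
    print(nm,proj(C+x*cx+y*cy+z*cn))
o=r.get_obs();R0=qR(o['eef_rot'])
for nm,x,y,z in [('hs near bottom',.084,0,-.102),('hs near at 20mm',.064,0,-.102),('near side L',.064,-.022,-.08),('near side R',.064,.022,-.08)]:
    print(nm,proj(o['ee_pos']+R0.apply([x,y+.0014,z])))
E
```

```text
lip top inner [404.  85.]
floor lip corner L [190. 116.]
floor lip corner R [618. 115.]
cheek end L [173. 454.]
cheek end R [635. 454.]
cheek floor end L [193. 447.]
cheek floor R [616. 447.]
hs near bottom [408. 107.]
hs near at 20mm [408.  69.]
near side L [174. 299.]
near side R [641. 299.]
```

The crop shows the cup's middle about 1.7 mm to the right of the handset's (tool -y) and the lip about 0.7 mm lower than predicted. I'll correct for both and lower in small steps, watching the force.

```bash

python3 -m pendant '[[0,-0.055,-0.015,0,0,0,10],[0.2,0,0,0,0,0,10],[0.2,0,0,0,0,0,10],[0,0,0,0,0,0,10],[0,0,0,0,0,0,10]]' 
cat > g.py <<'E'
from h import *
o=r.get_obs();print('t',round(o['t'],2),'F x,y,n',(o['force']@np.c_[cx,cy,cn]).round(2),'h,dx,dy mm',((o['ee_pos']-hp(0))@np.c_[cn,cx,cy]*1e3).round(2),'T',o['ft_torque'].round(2))
E
python3 g.py; python3 -m pendant '[[0.07,0,0,0,0,0,10],[0,0,0,0,0,0,10],[0,0,0,0,0,0,10]]' >/dev/null; python3 g.py
```

```text
t: 22.08
ee_pos: [0.4746, -0.0937, 0.2044]
eef_rot: [0.876, -0.017, 0.48, 0.032]
force: [-0.5, -1.5, -1.3]
grip_width: 0.0425
t 22.07 F x,y,n [-1.23 -1.43 -0.73] h,dx,dy mm [ 7.29 -1.02 -1.17] T [-0.01  0.38 -0.03]
t 22.45 F x,y,n [-0.25 -0.09 -0.9 ] h,dx,dy mm [ 5.28 -1.02 -1.2 ] T [-0.03  0.4   0.03]
```

```bash

for i in 1; do python3 -m pendant '[[0.07,0,0,0,0,0,10],[0,0,0,0,0,0,10]]' >/dev/null; python3 g.py; done
python3 -m pendant '[[0.06,0,0,0,0,0,10],[0,0,0,0,0,0,10]]' >/dev/null; python3 g.py
python3 - <<'E'
from h import *
P=r.camera_params('wrist');im,d=r.capture('wrist');cv2.imwrite('pics/w10.png',im[:,:,::-1]);np.savez('pics/w10.npz',d=d,**P)
im=cv2.convertScaleAbs(im[:,:,::-1],alpha=1.8,beta=10);cv2.imwrite('pics/w10a.png',cv2.resize(im[10:145,235:405],None,fx=4.4,fy=4.4,interpolation=cv2.INTER_CUBIC))
E
```

```text
t 22.7 F x,y,n [-1.4   0.54 -1.36] h,dx,dy mm [ 3.   -1.11 -1.2 ] T [-0.04  0.32 -0.03]
t 22.95 F x,y,n [-0.71 -0.07 -0.36] h,dx,dy mm [ 1.23 -1.07 -1.19] T [-0.03  0.37  0.03]
```

View pics/w10a.png

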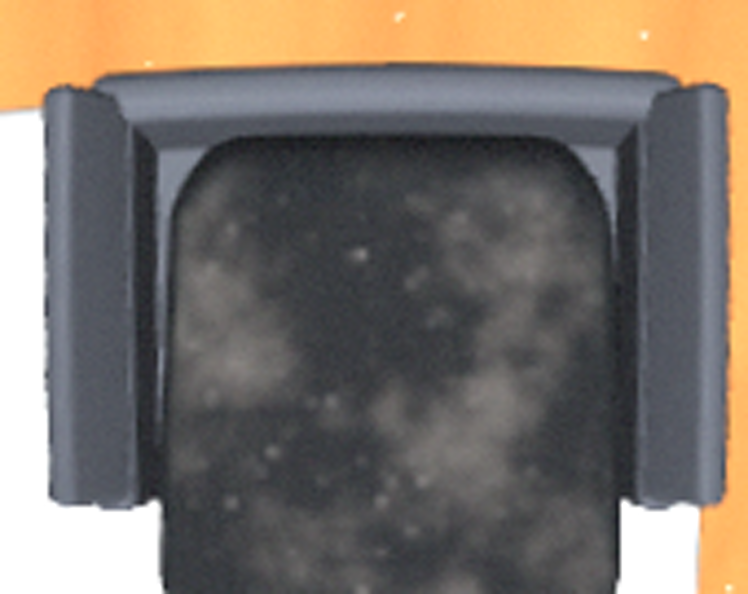

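The handset sits centred between the cheeks, inside the lip, with floor visible on both sides. I'll continue down to contact.

```bash

python3 -m pendant '[[0.04,0,0,0,0,0,10],[0,0,0,0,0,0,10]]' >/dev/null; python3 g.py
python3 -m pendant '[[0.04,0,0,0,0,0,10],[0,0,0,0,0,0,10]]' >/dev/null; python3 g.py
```

```text
t 23.25 F x,y,n [-0.85  0.25 -1.25] h,dx,dy mm [ 0.06 -1.07 -1.2 ] T [-0.02  0.36 -0.04]
t 23.5 F x,y,n [-0.75 -0.22 -0.83] h,dx,dy mm [-1.12 -1.04 -1.22] T [ 0.01  0.44 -0.01]
```

```bash

python3 -m pendant '[[0.03,0,0,0,0,0,10],[0,0,0,0,0,0,10]]' >/dev/null; python3 g.py
```

```text
t 23.75 F x,y,n [-5.56  0.76  9.9 ] h,dx,dy mm [-1.57 -0.89 -1.23] T [0.15 1.17 0.19]
```

Contact came at h ≈ -1.5 mm with about 10 N. I'll ease off slightly and open the jaws.

```bash

python3 -m pendant '[[-0.015,0,0,0,0,0,10],[0,0,0,0,0,0,10]]' >/dev/null; python3 g.py
python3 -m pendant '[[0,0,0,0,0,0,46],[0,0,0,0,0,0,50],[0,0,0,0,0,0,60],[0,0,0,0,0,0,70],[0,0,0,0,0,0,80]]' >/dev/null; python3 g.py
python3 - <<'E'
from h import *
st();im,d=r.capture('wrist');cv2.imwrite('pics/w11.png',im[:,:,::-1])
E
```

```text
t 24.0 F x,y,n [-0.07  0.08  0.1 ] h,dx,dy mm [-1.47 -0.95 -1.22] T [-0.    0.38  0.02]
t 24.62 F x,y,n [-0.08 -0.16 -0.3 ] h,dx,dy mm [-1.49 -1.01 -1.21] T [-0.05  0.25  0.02]
t 24.62 p [ 0.4793 -0.0934  0.197 ] q [-0.342 -0.524  2.216  0.272  0.939 -2.089] F [ 0.11 -0.15 -0.3 ] w 0.08
[[0.5368, -0.0729, 0.8406], [0.0396, 0.9973, 0.0612], [-0.8428, 0.0004, 0.5382]]
```

View pics/w11.png

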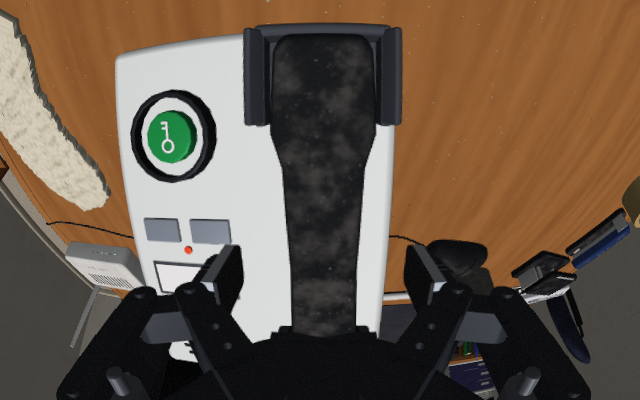

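The jaws are open and clear, and the handset lies in the lower cup. I'll retreat straight back and inspect.

```bash

python3 -m pendant '[[-0.3,0,0,0,0,0,85],[-0.6,0,0,0,0,0,85],[-0.8,0,0,0,0,0,85],[-0.8,0,0,0,0,0,85],[-0.8,0,0,0,0,0,85],[-0.5,0.8,0.5,0,0,0,85],[0,0.9,0.7,0,0.8,0,85],[0,0.9,0.7,0,0.8,0,85],[0,0.9,0.7,0,0.8,0,85],[0,0.9,0.5,0,0.8,0,85],[0,0.9,0.5,0,0.8,0,85],[0,0.9,0.3,0,0.8,0,85],[0,0,0,0,0.8,0,85],[0,0,0,0,0,0,85]]'
python3 - <<'E'
from h import *
st()
P=r.camera_params('wrist');im,d=r.capture('wrist');cv2.imwrite('pics/w12.png',im[:,:,::-1]);np.savez('pics/w12.npz',d=d,**P)
im,d=r.capture('top');np.save('pics/top1.npy',d);cv2.imwrite('pics/top1.png',im[:,:,::-1]);cv2.imwrite('pics/top1c.png',cv2.resize(im[140:260,240:400,::-1],None,fx=5,fy=5,interpolation=cv2.INTER_CUBIC))
E
```

```text
t: 26.42
ee_pos: [0.5092, 0.0954, 0.3441]
eef_rot: [0.748, -0.024, 0.663, 0.027]
force: [0.2, -0.5, -0.5]
grip_width: 0.0851
t 26.43 p [0.5092 0.0954 0.3441] q [ 0.139 -0.295  1.764 -0.008  1.553 -1.505] F [ 0.21 -0.54 -0.45] w 0.0851
[[0.1196, -0.0732, 0.9901], [0.0091, 0.9973, 0.0726], [-0.9928, 0.0003, 0.1199]]
```

View pics/w12.png

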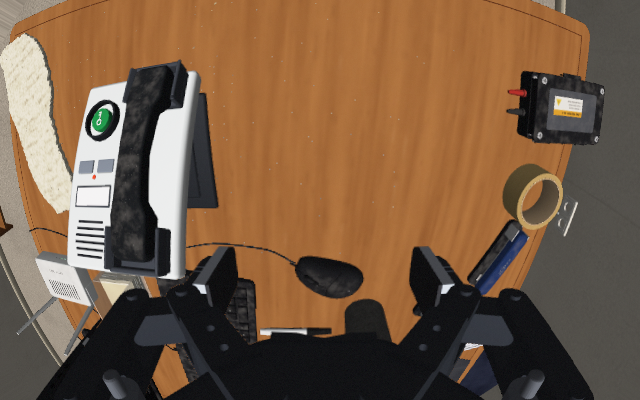

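View pics/top1c.png

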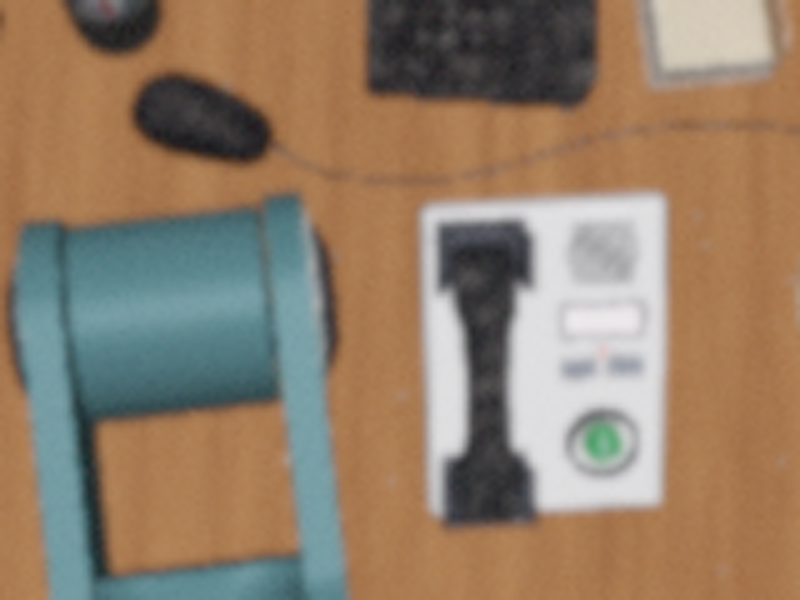

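The handset hangs in both cups, the button is out, and the mouse, roll, stapler and tester are where they were. Next I'll check numerically how it sits relative to the face and the console's tilt.

```bash
python3 - <<'E'
from h import *
Z=np.load('pics/w12.npz');P={k:Z[k] for k in Z};d=P['d'];im=cv2.imread('pics/w12.png');C=fcloud(P,d)
def fit(Q):
    A=np.c_[Q[:,:2],np.ones(len(Q))]
    for i in range(8):
        k,*_=np.linalg.lstsq(A,Q[:,2],rcond=None);e=Q[:,2]-A@k;kk=abs(e)<max(.0025,2*e.std());Q=Q[kk];A=A[kk]
    n=np.array([-k[0],-k[1],1]);n/=np.linalg.norm(n);print(len(Q),'tilt',np.degrees(np.arccos(n[2])),'yaw',np.arctan2(-n[1],-n[0]));return n,Q.mean(0)
s=np.zeros((400,640),bool);s[70:280,65:200]=1
n,p0=fit(C[s&(im.min(2)>160)&(d>0)])
X=np.array([np.cos(.075),np.sin(.075),0]);X-=n*(n@X);X/=np.linalg.norm(X);Y=np.cross(n,X)
K=crd-n*((crd-p0)@n)
Q=C[s&(d>0)]-K;l=Q@X;w=Q@Y;h=Q@n
for x in np.arange(-.11,.111,.02):
    k=(l>x-.006)&(l<x+.006)&(abs(w)<.018)&(h>.02)&(h<.08);kk=(l>x-.006)&(l<x+.006)&(abs(w)<.035)&(h>.032)&(h<.08)
    print(round(x*1e3),'back h above face mm',(np.percentile(h[k],85)*1e3).round(1) if k.sum() else None,'mid w',((w[kk].min()+w[kk].max())*500).round(1) if kk.sum() else None)
k=(abs(w)<.015)&(h>.034)&(h<.08);print('ends',np.percentile(l[k],[.5,99.5]))
for nm in ('top0','top1'):
    d=np.load(f'pics/{nm}.npy');P=r.camera_params('top');C=cloud(P,d);im=cv2.imread(f'pics/{nm}.png');m=np.zeros((400,640),bool);m[178:246,347:376]=1
    n,p0=fit(C[m&(im.min(2)>150)&(d>0)&(C[...,2]>.05)])
E
```

```text
9346 tilt 32.446354074592485 yaw 0.07167963600322899
-110 back h above face mm None mid w -30.8
-90 back h above face mm 38.1 mid w 0.4
-70 back h above face mm 40.2 mid w 0.9
-50 back h above face mm 44.5 mid w 1.4
-30 back h above face mm 45.5 mid w 1.0
-10 back h above face mm 46.5 mid w 1.3
10 back h above face mm 46.1 mid w 1.5
30 back h above face mm 45.1 mid w 1.8
50 back h above face mm 43.0 mid w 0.7
70 back h above face mm 39.5 mid w 0.3
90 back h above face mm 37.3 mid w 1.2
110 back h above face mm 26.6 mid w 1.0
ends [-0.0986647   0.09536684]
1242 tilt 31.776810941659576 yaw 0.07918116152634254
1310 tilt 32.41518772582393 yaw 0.0903676181367604
```

```bash
python3 -m pendant '[[-0.3,0,0,0,0,0,85],[0,0,0,0,0,0,85],[0,0,0,0,0,0,85]]'; python3 -c "
from station import r
r.job_done()"
```

```text
t: 26.9
ee_pos: [0.5078, 0.095, 0.3531]
eef_rot: [0.748, -0.024, 0.663, 0.027]
force: [0.1, 0.1, -0.7]
grip_width: 0.0853
the job is handed in; nothing more can be done
```

I opened the street door and hung up the handset, then handed the job in at about 27 s; no verdict is reported.

**Door button:** I pushed it to its stop and held it there for about two seconds at roughly 9 N, then let go. The pictures afterwards show it standing out again.

**Handset:** I set it down in the cradle at low speed, with about 10 N at contact, and let go.
- **Seating:** its back stands 46 mm above the console face, matching the 10 mm floor plus its 36 mm height. Both ends are level to about 1 mm, and it sits about 1 mm off the centre line.
- **Cradle switch:** it is hidden under the handset, so I infer that it is held down from this seating.

**Console:** the press briefly reached 19 N before I eased off, above the 14 N at which the hinge gives. The tilt went from about 32.0° to 32.5°, roughly 1 mm at the upper edge, against the 6 mm allowed. The top camera alone read the change as 0.6°.

**Everything else:** the mouse, tape roll, stapler, tester and plaster cast look where they were in the last pictures; I did not measure them. The arm is clear of everything.

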